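# Open the push-and-turn medicine bottle in its holder

### The job

Stand the square medicine bottle upright in the square pocket of the raised bottle holder, fully down, so that it cannot turn. Then open it: press its safety cap down, twist it anticlockwise (seen from above) until it is free, and lift it straight off. Finish while still holding the cap in the gripper, still and straight above the open bottle, a few centimetres higher than it sat, which stays seated in the holder; leave the other things on the table as they are.

Things in the scene. Friction and masses are not known exactly. Their poses are not given: they have to be found in the camera images.
- bottle_mid (a point): Centre of the square medicine bottle's body (loose, off-white plastic, paper label on two sides, about 0.13 kg). Body 52 x 52 mm, 70 mm high; this point is on the axis, 35 mm above the underside; z up, x and y square to the flat sides. Starts upright on the table with the wide round cap locked on, 110 mm tall in all; lifted by the cap it hangs firmly from it.
- cap_mid (a point): Centre of the bottle's round safety cap (ribbed off-white plastic, 51 mm across, 32 mm high, 0.03 kg), 16 mm below its flat top, z up. Locked on, its axes match bottle_mid's and it is 59 mm above bottle_mid, its rim 8 mm above the body. Pressed, it turns anticlockwise seen from above only, is free at 45 to 75 degrees (60 is best, a stop blocks it near 80), then lifts off.
- spring_disc (a joint): How far the cap is pressed down against the spring inside it, in m: 0 up, about 0.007 bottomed. The cap is locked against turning (few degrees of play) until pressed about 4 mm; 5 mm to the bottom is sure. The spring takes 2.4 N to start, 6.4 N at 5 mm, 8 N at 7 mm. Turned or raised with too little press, the cap stays locked to the bottle.
- holder_seat (a point): Centre of the pocket floor in the raised bottle holder (dark metal, fixed: 100 x 100 x 12 mm foot, stem, square open-topped pocket). Floor 50 mm above the table; pocket 55 x 55 mm inside, about 25 mm deep, slightly flared rim 77 mm above the table, 75 mm wide outside. x, y square to its walls; the bottle fits in any quarter turn. Seated, bottle_mid is 35 mm above this.
- mug: bystander: white mug, 76 mm across, 85 mm tall, handle at its +y side; origin centre of the underside
- remote: bystander: black remote control lying flat, 45 x 150 x 18 mm, long along its y; origin centre of the underside
- photo_cube: bystander: photo cube of 75 mm; origin centre of the underside
- glasses_case: bystander: dark spectacle case lying flat, 60 x 155 x 36 mm, long along its y; origin centre of the underside
- round_bottle: bystander: round amber jar with a plain lid, 52 mm across, 110 mm tall; not the medicine bottle; origin centre of the underside
- sweet_jar: bystander: green glass jar, 90 mm across, 102 mm tall; origin centre of the underside
There are look-alikes about, which are no part of the job. Leave any red look-alike of the part that bears bottle_mid alone. Leave any black look-alike of the part that bears cap_mid alone.

How it is judged:
By the outcome, as a careful person would: the job done as asked, in the order asked, and still so for the second after the job is handed in, while the arm keeps its last pose, push and grip.
It also fails if it takes over 58 s, if anything falls off the work surface, if the arm or the gripper's body presses on something with over 40 N, if the wrist force passes 120 N, or if a joint passes its speed limit or range.

### The arm

A 6-joint arm with a two-finger parallel gripper is mounted at the origin on the work surface. World frame = base frame: x ahead of the robot, y to its left, z up, the work surface at z = 0. Lengths are in m, angles in rad, forces in N, time in s.
With the tool pointing down it reaches from about 0.225 to 0.875 m from the base axis. Payload 3.4 kg.
Tool frame: the origin (TCP) lies on the centre line of the jaws, within the pads' length; the fingertips stand 11 mm ahead of it and the grasp point (between the pads) lies 8 mm behind it; z points along the fingers, y is the line along which they close (so a half turn about z gives the same grasp; the last joint's range is limited). The gripper opens to 85 mm and grips with 20 to 120 N. Pads are 22 mm wide; open, the fingers measure 114 mm over their backs; the gripper's body (76 mm by 85 mm) begins 54 mm behind the grasp point. The pads swing forward as they close: fully open they stand 13 mm farther back than shut.
Start: joints at [-1.241, 0.276, 1.505, -0, 1.361, -0.121], TCP at [0.251, -0.518, 0.242] pointing down, gripper open.
Joint ranges: [-2.89, 2.89], [-0.75, 2.08], [0.22, 2.7], [-1.18, 4.32], [0.11, 2.71], [-2.7, 2.7]. Speed limits (rad/s): [2.57, 2.57, 3.14, 3.14, 3.14, 3.14].

### API

Orientations are given as a unit quaternion [w, x, y, z].
In Python, from rig import manip, eyes, job gives the robot as it stands.
- The arm moves only by the tool drive_tool, never from a script. Its argument "rows" is a list of rows, each a list of 3 entries, a list of its own where there are three numbers: the turn, a rotation vector about the world's x, y, z in rad, then the shift along the world's x, y, z in cm, then the finger opening in cm, from 0 to 8.54. A call has 1 to 8 rows; each row shifts and turns the commanded pose from where the row before left it; what a row does not reach is not made up. A row lasts 1/8 s, in which the tool goes at most 62.5 mm and 10.7 degrees, less where a joint would pass 70% of its speed; a pose out of reach is approached as far as the arm can. A call is refused whole if a number of a shift passes 6.25 or a number of a turn 0.188, either way. A call with a gripper value outside its range is refused whole. The fingers move at their own pace and stop on an object; "force" is the grip in N (left out, the last holds). Time passes only in rows, so rows that do not move let the fingers close. It gives the time, the measured TCP pose, the force, the opening and the grip force at its end, in the units of the state.
- manip.get_state(): the state, without advancing time (a new reading comes with each control period).
- eyes.get_image(name): name is "side" or "top"; returns the picture (480x640x3 uint8, red, green, blue); there is no depth.
- eyes.get_calibration(name): a dict with "camera_matrix" (3x3 intrinsics, pixels), "view" (4x4, takes a point from world to camera coordinates). Camera axes: x right, y up, looking along -z (the intrinsics and any distortion apply to the point x, -y, -z); pixel columns grow to the right and rows downward; lengths in m; the calibration is good to about 2 mm. A picture is of the moment at which its call begins. get_calibration takes no time and is no camera call.
- job.sign_off(): hands the job in; it is judged then, once.
The state is a dict: "clock": time; "qpos": joint angles; "qd": joint speeds; "effort": joint torques, N m; "position": TCP position; "ee_rot": TCP orientation; "contact_force": force on the tool from outside, world axes, zero at the start; "moment": the same for the moment, N m; "width": finger opening in m; "gripper_force": force on a finger pad.
Only numpy, scipy, OpenCV 4.12 (cv2) and the standard library are available. Lean on these libraries where they do the work, as an engineer would, in place of code of your own. Each camera call takes 0.05 s, during which the arm holds its last target. There are 200 camera calls.

## Working session

There is one attempt and no reset: what is moved stays moved. The work goes in short steps, Python scripts to look and compute and a tool call to move; the robot and the scene stay as the last step left them, time stands still between calls to the robot, and variables do not carry over. Pictures are saved under pics/ and viewed, at most 10 in all, crops included, and the job is handed in when it is done.

Besides the shell and the picture viewer there is one more tool, called as name(argument=value, ...), one argument or row to a line, values as JSON. drive_tool: Moves the arm, as the interface text tells. Its arguments: {"type":"object","properties":{"rows":{"type":"array"},"force":{"type":"number"}},"required":["rows"]}

```bash
mkdir -p pics; cat > h.py <<'E'
import numpy as np, cv2
from rig import manip, eyes, job
def ray(name,u,v):
    c=eyes.get_calibration(name);K=np.array(c["camera_matrix"]);V=np.array(c["view"])
    d=np.linalg.inv(K)@[u,v,1]; d=np.array([d[0],-d[1],-d[2]])
    R=V[:3,:3]; return -R.T@V[:3,3], R.T@d
def atz(name,u,v,z):
    o,d=ray(name,u,v); return o+d*(z-o[2])/d[2]
def proj(name,p):
    c=eyes.get_calibration(name);K=np.array(c["camera_matrix"]);V=np.array(c["view"])
    q=V[:3,:3]@np.array(p)+V[:3,3]; r=K@[q[0],-q[1],-q[2]]; return r[:2]/r[2]
def shot(name,fn,crop=None,s=1):
    im=eyes.get_image(name)[:,:,::-1]
    if crop: x0,y0,x1,y1=crop; im=im[y0:y1,x0:x1]
    cv2.imwrite("pics/"+fn,cv2.resize(im,None,fx=s,fy=s,interpolation=cv2.INTER_CUBIC))
E
python3 - <<'E'
from h import *
shot("top","t0.png");shot("side","s0.png")
for n in("top","side"):
    c=eyes.get_calibration(n);print(c); print(ray(n,320,240))
print(manip.get_state())
E
```

```text
{'camera_matrix': array([[543.8592132 ,   0.        , 326.61993103],
       [  0.        , 543.8592132 , 238.41559987],
       [  0.        ,   0.        ,   1.        ]]), 'view': array([[-0.02516846, -0.99939495,  0.02400594, -0.07217969],
       [ 0.99775822, -0.02362322,  0.06261377, -0.55196937],
       [-0.06200879,  0.02552801,  0.99774908, -1.28826786],
       [ 0.        ,  0.        ,  0.        ,  1.        ]])}
(array([ 0.4690314, -0.0522884,  1.3216617]), array([ 0.05940842, -0.01329441, -0.9982237 ]))
{'camera_matrix': array([[449.00158575,   0.        , 319.70608488],
       [  0.        , 449.00158575, 241.80537585],
       [  0.        ,   0.        ,   1.        ]]), 'view': array([[-0.93004239, -0.3670685 ,  0.0167888 ,  0.50670495],
       [ 0.22235995, -0.52584336,  0.82100232, -0.23087011],
       [-0.29253581,  0.76730012,  0.57067795, -0.77174259],
       [ 0.        ,  0.        ,  0.        ,  1.        ]])}
(array([0.296831  , 0.65675209, 0.62145441]), array([ 0.29282109, -0.76965475, -0.56736582]))
{'clock': 0.1, 'qpos': array([-1.24102408e+00,  2.76497184e-01,  1.50598587e+00,  1.85443802e-05,
        1.36074519e+00, -1.20984482e-01]), 'qd': array([-1.09803146e-03, -8.59949281e-04, -6.20555189e-04,  3.48628826e-04,
       -5.14860144e-04,  9.16111966e-06]), 'effort': array([ 6.40956332e-04, -4.17700446e+01, -2.46405333e+01, -1.53075284e-04,
        5.80342719e-03,  1.28628551e-05]), 'position': array([ 0.25035563, -0.51712426,  0.24155417]), 'ee_rot': array([-8.14285489e-04,  9.74709730e-01,  2.23473206e-01, -7.62001405e-05]), 'contact_force': array([-0.03701282,  0.19921425,  0.07706926]), 'moment': array([ 0.00206969,  0.00606981, -0.02573107]), 'gripper_force': 0.0, 'width': 0.0854554156166086}
```

View pics/t0.png

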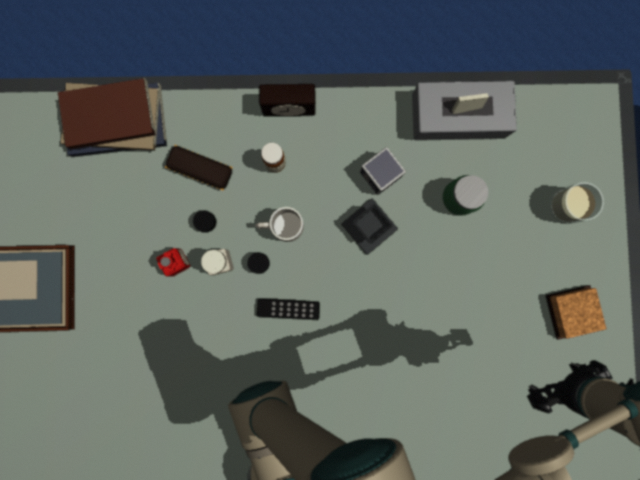

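View pics/s0.png

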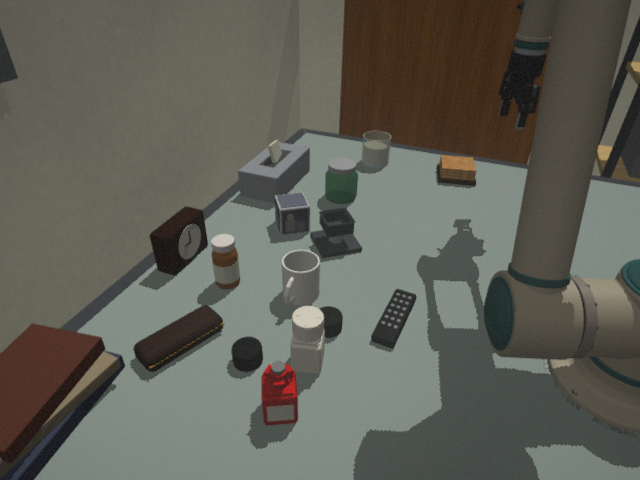

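The top view shows the bottle's cap at (213,262), the red look-alike at (171,262) and black caps at (258,263) and (204,221). The holder is at (369,225). In the side view the bottle is at (308,340) and the holder at (336,235).

```bash
python3 - <<'E'
from h import *
t=eyes.get_image("top")[:,:,::-1]; s=eyes.get_image("side")[:,:,::-1]
def c(im,x,y,w=50,h=37): return cv2.resize(im[y-h:y+h,x-w:x+w],(400,296),interpolation=cv2.INTER_CUBIC)
o=np.vstack([np.hstack([c(t,213,262),c(t,369,225)]),np.hstack([c(s,308,340),c(s,336,230)])])
cv2.imwrite("pics/c0.png",o)
for n,u,v,z in[("top",213,262,.11),("top",369,225,.077),("side",308,316,.11),("side",336,215,.077),("top",171,262,.08)]: print(n,atz(n,u,v,z))
E
```

```text
top [0.49795178 0.1697849  0.11      ]
top [ 0.57500448 -0.18245618  0.077     ]
side [0.49947872 0.17130752 0.11      ]
side [ 0.58110885 -0.19172735  0.077     ]
top [0.50100908 0.26999722 0.08      ]
```

View pics/c0.png

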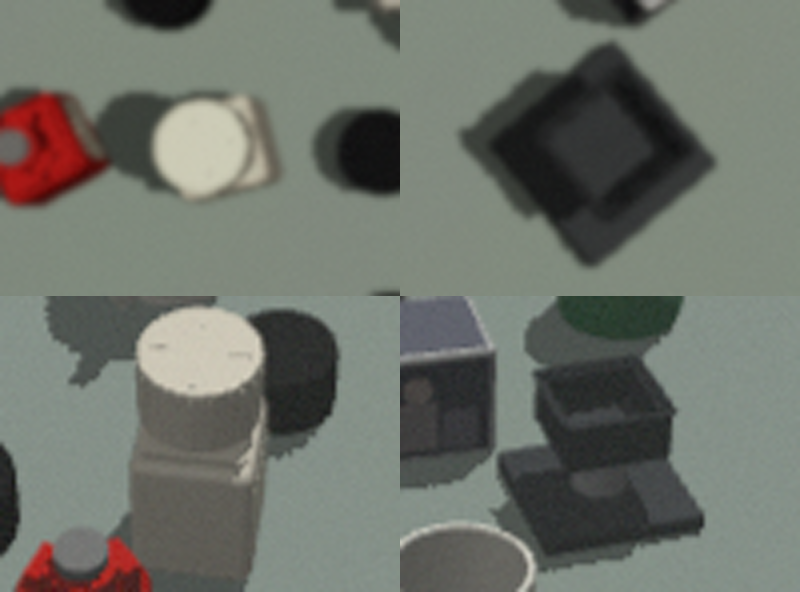

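```bash
cat >> h.py <<'E'
def box(x,y,yaw,w,z):
    c,s=np.cos(np.radians(yaw)),np.sin(np.radians(yaw)); h=w/2
    return [np.array([x+c*a-s*b,y+s*a+c*b,z]) for a,b in((h,h),(-h,h),(-h,-h),(h,-h))]
def draw(im,name,pts,col,s=4,o=(0,0)):
    q=np.array([(proj(name,p)+.5-np.array(o))*s for p in pts]); cv2.polylines(im,[np.round(q).astype(int)],True,col,1)
E
cat > fit.py <<'E'
from h import *
from scipy.optimize import least_squares
t=eyes.get_image("top")[:,:,::-1]; s=eyes.get_image("side")[:,:,::-1]
T=lambda X,Y:(319+(X-400)/4,188+Y/4); S=lambda X,Y:(286+(X-400)/4,193+(Y-296)/4)
obs=[("top",T(615,42),.1,.012),("top",T(715,160),.1,.012),("top",T(588,267),.1,.012),
("side",S(500,460),.1,.012),("side",S(703,517),.1,.012),("side",S(548,553),.1,.012),
("side",S(535,374),.075,.077),("side",S(635,356),.075,.077),("side",S(675,410),.075,.077)]
def r(p,full=False):
    e=[]
    for n,uv,w,z in obs:
        d=[proj(n,q)-uv for q in box(*p,w,z)]; e.append(min(d,key=np.linalg.norm))
    return np.array(e) if full else np.ravel(e)
f=least_squares(r,[.578,-.187,39]);print(f.x);print(r(f.x,True).round(1))
b=(.4985,.1703,10)
th=np.linspace(0,6.28,40)
ims=[]
for im,n,(x,y),k in((t,"top",(213,262),0),(t,"top",(369,225),1),(s,"side",(308,340),0),(s,"side",(336,230),1)):
    o=(x-50,y-37); c=cv2.resize(im[y-37:y+37,x-50:x+50],(400,296),interpolation=cv2.INTER_CUBIC)
    if k:
        for w,z in((.1,.012),(.075,.077),(.055,.077)): draw(c,n,box(*f.x,w,z),(0,0,255),4,o)
    else:
        for z in(0,.07): draw(c,n,box(*b,.052,z),(0,0,255),4,o)
        for z in(.078,.11): draw(c,n,[(b[0]+.0255*np.cos(a),b[1]+.0255*np.sin(a),z) for a in th],(255,0,0),4,o)
    ims.append(c)
cv2.imwrite("pics/c1.png",np.vstack([np.hstack(ims[:2]),np.hstack(ims[2:])]))
E
python3 fit.py
```

```text
[ 0.5771959  -0.18642385 38.72803639]
[[-2.6 -1. ]
 [-0.9  0.9]
 [-0.4  0.8]
 [-1.1 -2.4]
 [ 1.2 -0.3]
 [-0.9 -2.4]
 [-3.1 -1.8]
 [ 1.7 -1.6]
 [ 3.   1. ]]
```

View pics/c1.png

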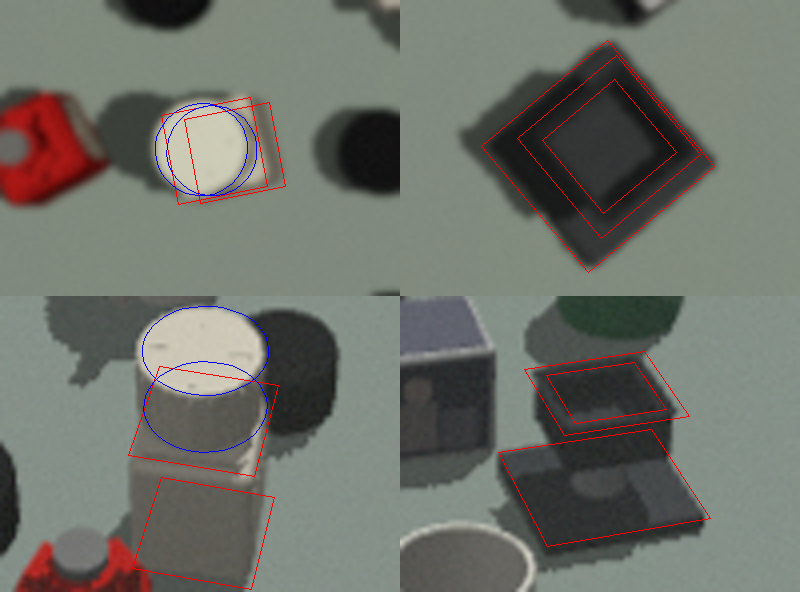

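The overlay matches: cap axis near (0.498, 0.170), bottle yaw about 10°. Holder near (0.577, -0.187), yaw about 39°. Sizes agree. Moving above the bottle.

drive_tool(
  rows=[
    [[0, 0, -0.0175], [1.55, 4.3, 0], 8.5],
    [[0, 0, -0.0175], [1.55, 4.3, 0], 8.5],
    [[0, 0, -0.0175], [1.55, 4.3, 0], 8.5],
    [[0, 0, -0.0175], [1.55, 4.3, 0], 8.5],
    [[0, 0, -0.0175], [1.55, 4.3, 0], 8.5],
    [[0, 0, -0.0175], [1.55, 4.3, 0], 8.5],
    [[0, 0, -0.0175], [1.55, 4.3, 0], 8.5],
    [[0, 0, -0.0175], [1.55, 4.3, 0], 8.5],
  ],
  force=40,
)

```text
clock: 1.3
position: [0.3748, -0.1722, 0.2425]
ee_rot: [0.0, 0.988, 0.154, 0.0]
contact_force: [0.7, -0.8, 0.2]
width: 0.0853
gripper_force: 0.0
```

drive_tool(
  rows=[
    [[0, 0, -0.0175], [1.55, 4.3, 0], 8.5],
    [[0, 0, -0.0175], [1.55, 4.3, 0], 8.5],
    [[0, 0, -0.0175], [1.55, 4.3, 0], 8.5],
    [[0, 0, -0.0175], [1.55, 4.3, 0], 8.5],
    [[0, 0, -0.0175], [1.55, 4.3, 0], 8.5],
    [[0, 0, -0.0175], [1.55, 4.3, 0], 8.5],
    [[0, 0, -0.0175], [1.55, 4.3, 0], 8.5],
    [[0, 0, -0.0175], [1.55, 4.3, 0], 8.5],
  ],
)

```text
clock: 2.3
position: [0.4989, 0.1719, 0.2424]
ee_rot: [0.0, 0.996, 0.085, 0.0]
contact_force: [1.7, -1.3, -0.3]
width: 0.0848
gripper_force: 0.0
```

drive_tool(
  rows=[
    [[0, 0, 0], [0, -0.15, -3], 8.5],
    [[0, 0, 0], [0, 0, -3], 8.5],
    [[0, 0, 0], [0, 0, -3], 8.5],
    [[0, 0, 0], [0, 0, -3], 8.5],
    [[0, 0, 0], [0, 0, -2], 8.5],
    [[0, 0, 0], [0, 0, -0.9], 8.5],
    [[0, 0, 0], [0, 0, 0], 8.5],
  ],
)

```text
clock: 3.18
position: [0.4984, 0.1689, 0.0931]
ee_rot: [0.0, 0.996, 0.085, -0.0]
contact_force: [0.9, 0.4, 0.0]
width: 0.0848
gripper_force: 0.0
```

```bash
python3 - <<'E'
from h import *
t=eyes.get_image("top")[:,:,::-1]; s=eyes.get_image("side")[:,:,::-1]
def c(im,x,y,w=50,h=74): return cv2.resize(im[y-h:y+h,x-w:x+w],(400,592),interpolation=cv2.INTER_CUBIC)
cv2.imwrite("pics/g0.png",np.hstack([c(t,213,262),c(s,308,330)]))
E
```

```text
(no output)
```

View pics/g0.png

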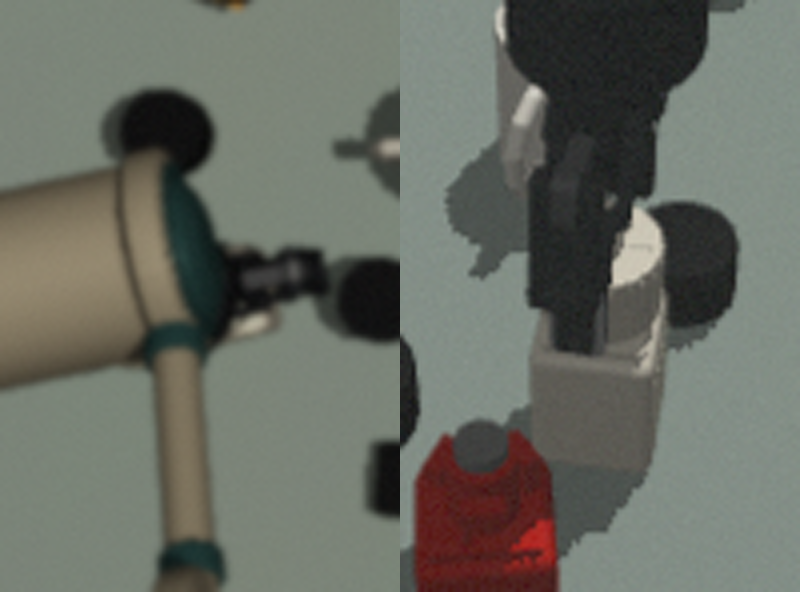

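The side view shows the near finger beside the cap, fingertip bottom near crop (578,350), which is pixel (302.5,343.5). I'm checking the lateral centring with numbers.

```bash
python3 - <<'E'
from h import *
st=manip.get_state();p=st["position"];print(p)
a=np.radians(-80.2);d=-np.array([np.cos(a),np.sin(a),0])
for w in(.0425,.057):
  for z in(.082,.095):
    print(w,z,proj("side",np.array([p[0],p[1],z])+d*w))
print(proj("side",[p[0],p[1],.11]), "cap px",(258+201/4,256+(351-296)/4+47-47))
print(proj("side",p+[.01,0,0])-proj("side",p))
E
```

```text
[0.49921894 0.16904225 0.09410827]
0.0425 0.082 [302.61796175 346.62863312]
0.0425 0.095 [302.57682887 340.89038157]
0.057 0.082 [300.42625644 353.59623137]
0.057 0.095 [300.36078878 347.83564749]
[308.69114103 315.12832236] cap px (308.25, 269.75)
[-5.62000166 -1.673118  ]
```

drive_tool(
  rows=[
    [[0, 0, 0], [0, 0, 0], 4.5],
    [[0, 0, 0], [0, 0, 0], 4.5],
    [[0, 0, 0], [0, 0, 0], 4.5],
    [[0, 0, 0], [0, 0, 0], 4.5],
    [[0, 0, 0], [0, 0, 0], 4.5],
    [[0, 0, 0], [0, 0, 0], 4.5],
  ],
  force=60,
)

```text
clock: 4.03
position: [0.4988, 0.169, 0.0935]
ee_rot: [-0.0, 0.996, 0.085, 0.0]
contact_force: [0.7, 1.3, 2.8]
width: 0.0496
gripper_force: 61.6
```

drive_tool(
  rows=[
    [[0, 0, 0], [0, 0, 1], 4.5],
    [[0, 0, 0], [0, 0, 2], 4.5],
    [[0, 0, 0], [0, 0, 3], 4.5],
    [[0, 0, 0], [0, 0, 3], 4.5],
    [[0, 0, 0], [0, 0, 2], 4.5],
    [[0, 0, 0], [0, 0, 0.5], 4.5],
  ],
)

```text
clock: 4.78
position: [0.4989, 0.1687, 0.2096]
ee_rot: [0.0, 0.996, 0.085, 0.001]
contact_force: [-0.2, 0.2, -1.8]
width: 0.0497
gripper_force: 62.6
```

drive_tool(
  rows=[
    [[0, 0, 0.03], [0.5, -2, 0], 4.5],
    [[0, 0, 0.068], [1, -4.8, 0], 4.5],
    [[0, 0, 0.068], [1.1, -4.8, 0], 4.5],
    [[0, 0, 0.068], [1.1, -4.8, 0], 4.5],
    [[0, 0, 0.068], [1.1, -4.8, 0], 4.5],
    [[0, 0, 0.068], [1.1, -4.8, 0], 4.5],
    [[0, 0, 0.068], [1, -4.8, 0], 4.5],
    [[0, 0, 0.068], [0.9, -4.8, 0], 4.5],
  ],
)

```text
clock: 5.78
position: [0.5759, -0.1885, 0.2069]
ee_rot: [-0.001, 0.943, 0.333, -0.001]
contact_force: [1.6, 0.3, -1.3]
width: 0.0495
gripper_force: 62.7
```

```bash
python3 - <<'E'
from h import *
t=eyes.get_image("top")[:,:,::-1]; s=eyes.get_image("side")[:,:,::-1]
def c(im,x,y,w=50,h=74): return cv2.resize(im[y-h:y+h,x-w:x+w],(400,592),interpolation=cv2.INTER_CUBIC)
cv2.imwrite("pics/g1.png",np.hstack([c(t,369,225),c(s,336,205)]))
st=manip.get_state();print(st["position"],st["ee_rot"],st["contact_force"],st["width"])
E
```

```text
[ 0.57674977 -0.19232942  0.20661984] [ 0.0010786   0.94390604  0.33021035 -0.00116109] [-0.4563558   0.99744026 -0.77319315] 0.04942613811571544
```

View pics/g1.png

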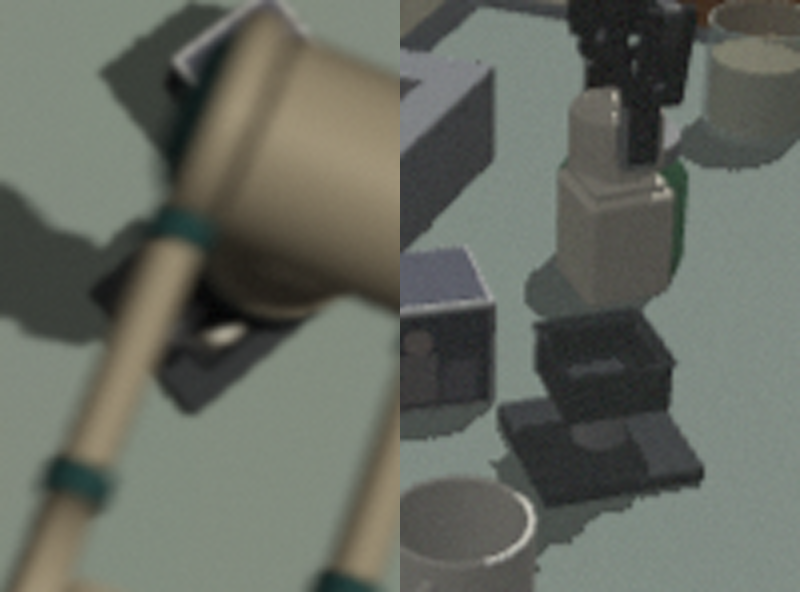

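The side view shows the bottle hanging above the pocket. Its front bottom corner is at crop (597,303) and the pocket's front corner near (563,378). The bottle looks under-rotated relative to the pocket, so I'm fitting both at a larger scale.

```bash
cat > fit2.py <<'E'
from h import *
from scipy.optimize import least_squares
S=lambda X,Y:np.array((286+(X-400)/4,131+Y/4))-.4
def fit(obs,p0):
    def r(p):
        return np.ravel([min((proj("side",q)-uv for q in box(*p,w,z)),key=np.linalg.norm) for uv,w,z in obs])
    f=least_squares(r,p0);print(f.x,r(f.x).reshape(-1,2).round(1).tolist());return f.x
zb=.2066-.0935
B=fit([(S(560,278),.052,zb),(S(597,304),.052,zb),(S(670,293),.052,zb)],(.577,-.19,35))
H=fit([(S(499,408),.1,.012),(S(703,463),.1,.012),(S(548,491),.1,.012)],(.577,-.19,39))
s=eyes.get_image("side")[:,:,::-1]
k=7;x0,y0=304,150
im=cv2.resize(s[y0:y0+84,x0:x0+57],None,fx=k,fy=k,interpolation=cv2.INTER_CUBIC)
im=cv2.convertScaleAbs(im,alpha=1.8);o2=im.copy()
for w,z in((.052,zb),(.052,zb+.07)): draw(o2,"side",box(*B,w,z),(0,0,255),k,(x0,y0))
for w,z in((.1,.012),(.055,.077)): draw(o2,"side",box(*H,w,z),(0,255,0),k,(x0,y0))
cv2.imwrite("pics/g2.png",np.hstack([im,o2])[:, :798])
E
python3 fit2.py
```

```text
[ 0.5761911  -0.19700643 47.07150419] [[-1.4, -2.1], [-0.4, 1.9], [1.8, -0.1]]
[ 0.57935482 -0.18947847 39.90200726] [[-1.0, -1.5], [1.3, 0.4], [-0.3, 0.8]]
```

View pics/g2.png

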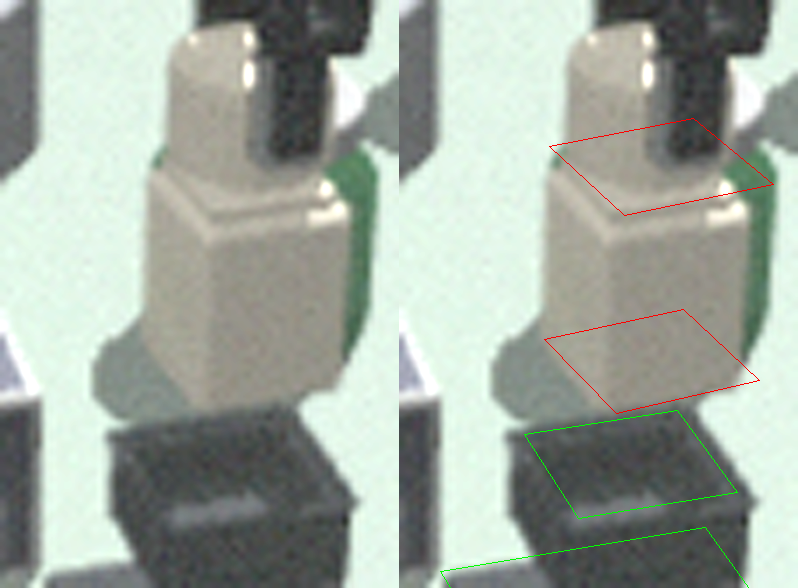

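```bash
python3 - <<'E'
from h import *
def sl(x,y,w,z,yaw):
    q=[proj("side",p) for p in box(x,y,yaw,w,z)]
    out=[(lambda d:round(d[1]/d[0],2))(q[(i+1)%4]-q[i]) for i in range(4)]
    return out
for yaw in(34,36,38,40,42,44,46): print(yaw,"bot",sl(.577,-.192,.052,.113,yaw),"top",sl(.577,-.192,.052,.183,yaw),"rim",sl(.578,-.188,.07,.077,yaw),"foot",sl(.578,-.188,.1,.012,yaw))
st=manip.get_state();print(st["position"],np.degrees(2*np.arctan2(st["ee_rot"][2],st["ee_rot"][1]))-90)
print(proj("side",[.577,-.192,.183])[0]*7-304*7, proj("side",[.577,-.192,.113])*7-np.array([304,150])*7)
print(proj("side",[.578,-.188,.077])*7-np.array([304,150])*7)
E
```

```text
34 bot [np.float64(-0.1), np.float64(1.81), np.float64(-0.09), np.float64(2.14)] top [np.float64(-0.09), np.float64(1.61), np.float64(-0.08), np.float64(1.91)] rim [np.float64(-0.11), np.float64(1.88), np.float64(-0.1), np.float64(2.35)] foot [np.float64(-0.12), np.float64(1.97), np.float64(-0.11), np.float64(2.69)]
36 bot [np.float64(-0.12), np.float64(1.6), np.float64(-0.11), np.float64(1.85)] top [np.float64(-0.1), np.float64(1.42), np.float64(-0.1), np.float64(1.66)] rim [np.float64(-0.13), np.float64(1.66), np.float64(-0.12), np.float64(2.02)] foot [np.float64(-0.14), np.float64(1.75), np.float64(-0.13), np.float64(2.3)]
38 bot [np.float64(-0.14), np.float64(1.43), np.float64(-0.13), np.float64(1.63)] top [np.float64(-0.12), np.float64(1.27), np.float64(-0.11), np.float64(1.46)] rim [np.float64(-0.15), np.float64(1.49), np.float64(-0.14), np.float64(1.77)] foot [np.float64(-0.16), np.float64(1.57), np.float64(-0.15), np.float64(2.0)]
40 bot [np.float64(-0.16), np.float64(1.29), np.float64(-0.15), np.float64(1.45)] top [np.float64(-0.14), np.float64(1.15), np.float64(-0.13), np.f
[... 559 characters left out ...]
loat64(1.18)] top [np.float64(-0.18), np.float64(0.96), np.float64(-0.17), np.float64(1.06)] rim [np.float64(-0.21), np.float64(1.12), np.float64(-0.2), np.float64(1.28)] foot [np.float64(-0.23), np.float64(1.18), np.float64(-0.21), np.float64(1.42)]
46 bot [np.float64(-0.22), np.float64(0.99), np.float64(-0.21), np.float64(1.08)] top [np.float64(-0.2), np.float64(0.88), np.float64(-0.19), np.float64(0.97)] rim [np.float64(-0.24), np.float64(1.03), np.float64(-0.22), np.float64(1.16)] foot [np.float64(-0.26), np.float64(1.09), np.float64(-0.24), np.float64(1.29)]
[ 0.57597771 -0.18946303  0.20657736] -51.4365289939755
249.35164569305243 [240.30042513 362.64314874]
[229.01112465 462.32442397]
```

drive_tool(
  rows=[
    [[0, 0, 0], [0.15, 0.15, -1], 4.5],
    [[0, 0, 0], [0, 0, -1.5], 4.5],
    [[0, 0, 0], [0, 0, -0.4], 4.5],
    [[0, 0, 0], [0, 0, 0], 4.5],
    [[0, 0, 0], [0, 0, 0], 4.5],
  ],
)

```text
clock: 6.55
position: [0.5783, -0.1854, 0.1797]
ee_rot: [0.0, 0.943, 0.332, 0.0]
contact_force: [0.4, -0.0, -0.1]
width: 0.0496
gripper_force: 62.8
```

```bash
cat > look.py <<'E'
import sys
from h import *
s=eyes.get_image("side")[:,:,::-1];t=eyes.get_image("top")[:,:,::-1]
st=manip.get_state();p=st["position"];print(p,np.degrees(2*np.arctan2(st["ee_rot"][2],st["ee_rot"][1])),st["contact_force"])
k=7;x0,y0=304,155
im=cv2.convertScaleAbs(cv2.resize(s[y0:y0+84,x0:x0+57],None,fx=k,fy=k,interpolation=cv2.INTER_CUBIC),alpha=2.2)
o=im.copy();zb=p[2]-.0935
def rb(x,y,yaw,w,z,r=.006):
    P=[]
    for i,(a,b) in enumerate(((1,1),(-1,1),(-1,-1),(1,-1))):
        for th in np.radians(np.arange(0,91,15)+90*i): P.append((a*(w/2-r)+r*np.cos(th),b*(w/2-r)+r*np.sin(th)))
    P=np.array(P);c,s_=np.cos(np.radians(yaw)),np.sin(np.radians(yaw))
    return [np.array([x+c*a-s_*b,y+s_*a+c*b,z]) for a,b in P]
for z in(zb,zb+.064): draw(o,"side",rb(p[0],p[1],40,.052,z),(0,0,255),k,(x0,y0))
H=(.578,-.188,39.5)
for w,z in((.055,.077),(.075,.077)): draw(o,"side",box(*H,w,z),(0,200,0),k,(x0,y0))
cv2.imwrite("pics/"+sys.argv[1],np.hstack([im,o]))
E
python3 look.py g3.png
```

```text
[ 0.57835441 -0.18560443  0.17989101] 38.790241336345396 [-0.5341684   0.20114959 -0.94618325]
```

View pics/g3.png

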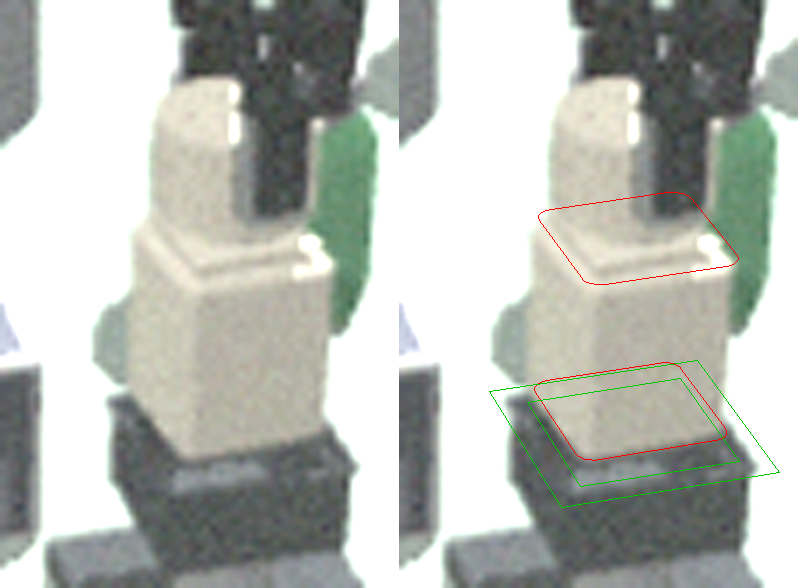

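The bottle's bottom overlay fits to about 1 mm and its yaw is about 40°, matching the pocket. The rim's left corner is at (110,405) and its right at (355,468), so the pocket is about 1.5 mm toward -x. I'm correcting and lowering gently.

drive_tool(
  rows=[
    [[0, 0, 0], [-0.15, -0.05, 0], 4.5],
    [[0, 0, 0], [0, 0, -0.5], 4.5],
    [[0, 0, 0], [0, 0, -0.3], 4.5],
    [[0, 0, 0], [0, 0, -0.2], 4.5],
    [[0, 0, 0], [0, 0, -0.2], 4.5],
    [[0, 0, 0], [0, 0, -0.1], 4.5],
    [[0, 0, 0], [0, 0, 0], 4.5],
  ],
)

```text
clock: 7.52
position: [0.577, -0.1865, 0.1669]
ee_rot: [0.001, 0.943, 0.332, 0.0]
contact_force: [0.2, -1.5, 5.6]
width: 0.0498
gripper_force: 63.5
```

drive_tool(
  rows=[
    [[0, 0, 0], [0, 0, -0.1], 4.5],
    [[0, 0, 0], [0, 0, -0.1], 4.5],
    [[0, 0, 0], [0, 0, 0], 4.5],
  ],
)

```text
clock: 7.9
position: [0.5771, -0.1867, 0.1652]
ee_rot: [0.001, 0.943, 0.332, 0.001]
contact_force: [-0.6, -2.1, 5.4]
width: 0.0496
gripper_force: 63.6
```

drive_tool(
  rows=[
    [[0, 0, 0], [0, -0.1, 0], 4.5],
    [[0, 0, 0], [0, 0, -0.15], 4.5],
    [[0, 0, 0], [0, 0, -0.15], 4.5],
    [[0, 0, 0], [0, 0, 0], 4.5],
  ],
)

```text
clock: 8.4
position: [0.5778, -0.1883, 0.1631]
ee_rot: [0.002, 0.943, 0.332, 0.001]
contact_force: [-0.8, -2.9, 8.3]
width: 0.0494
gripper_force: 64.0
```

```bash
python3 -c "
from h import *
s=manip.get_state();print(s['position'],s['contact_force'],s['moment'],s['ee_rot'])"
```

```text
[ 0.577804   -0.18833315  0.16313349] [-0.8104509  -2.89286182  8.30774022] [-0.36991557  0.02717168 -0.00927552] [0.00204559 0.94327471 0.33200443 0.00130031]
```

```bash
sed -i 's/^H=.*/H=(.577,-.187,39.5)/; s/(.075,.077))/(.063,.077))/' look.py; python3 look.py g4.png
```

```text
[ 0.57777527 -0.18828943  0.16315522] 38.780509370421825 [-0.42519972 -2.76711059  9.62828782]
```

View pics/g4.png

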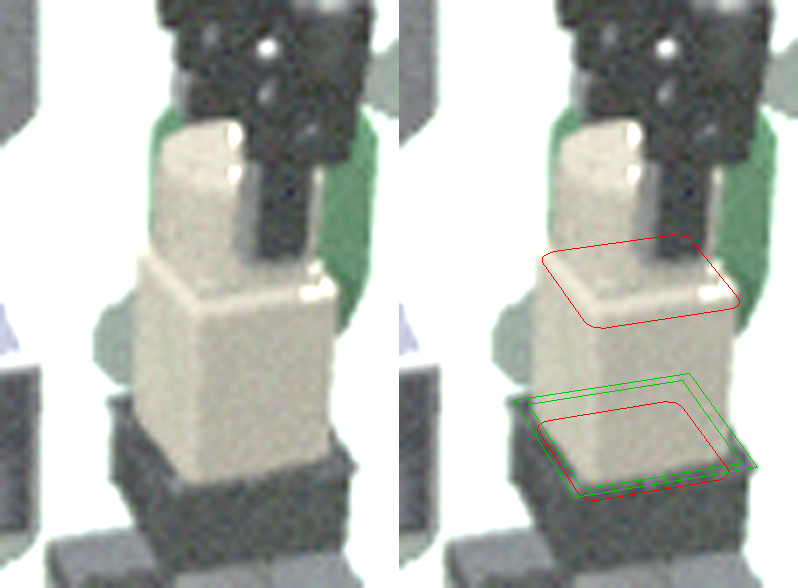

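The side view shows the bottle still resting on the rim. Its bottom front is at (193,480) and the cap is pressed to its stop. The bottle is nearly centred, about 1.5 mm too far toward -y. I'll ease up and search.

drive_tool(
  rows=[
    [[0, 0, 0], [0, 0, 0.5], 4.5],
    [[0, 0, 0], [0, 0.15, 0], 4.5],
    [[0, 0, 0], [0, 0, 0], 4.5],
  ],
)

```text
clock: 8.88
position: [0.5769, -0.186, 0.1669]
ee_rot: [0.001, 0.943, 0.332, 0.0]
contact_force: [-0.3, -1.6, 5.1]
width: 0.0496
gripper_force: 63.6
```

drive_tool(
  rows=[
    [[0, 0, 0], [0, 0.1, 0], 4.5],
    [[0, 0, 0], [0, 0, 0], 4.5],
  ],
)

```text
clock: 9.12
position: [0.577, -0.1854, 0.167]
ee_rot: [0.001, 0.943, 0.332, 0.0]
contact_force: [-0.5, -3.4, 5.9]
width: 0.0495
gripper_force: 63.6
```

drive_tool(
  rows=[
    [[0, 0, 0], [0, 0.1, 0], 4.5],
    [[0, 0, 0], [0, 0, 0], 4.5],
  ],
)

```text
clock: 9.38
position: [0.5772, -0.1847, 0.1672]
ee_rot: [0.002, 0.943, 0.332, 0.0]
contact_force: [0.0, -3.1, 6.9]
width: 0.0496
gripper_force: 63.6
```

drive_tool(
  rows=[
    [[0, 0, 0], [0, -0.35, 0], 4.5],
    [[0, 0, 0], [0, 0, 0], 4.5],
  ],
)

```text
clock: 9.62
position: [0.5767, -0.1873, 0.1665]
ee_rot: [0.0, 0.943, 0.332, 0.0]
contact_force: [0.4, -2.1, 5.0]
width: 0.0497
gripper_force: 63.5
```

drive_tool(
  rows=[
    [[0, 0, 0], [0, -0.15, 0], 4.5],
    [[0, 0, 0], [0, 0, 0], 4.5],
  ],
)

```text
clock: 9.88
position: [0.5766, -0.1886, 0.1663]
ee_rot: [0.0, 0.943, 0.332, 0.0]
contact_force: [0.5, -2.5, 5.8]
width: 0.0495
gripper_force: 63.5
```

drive_tool(
  rows=[
    [[0, 0, 0], [0, -0.15, 0], 4.5],
    [[0, 0, 0], [0, 0, 0], 4.5],
  ],
)

```text
clock: 10.12
position: [0.5766, -0.1901, 0.1663]
ee_rot: [0.0, 0.943, 0.332, 0.0]
contact_force: [-0.1, -1.5, 4.1]
width: 0.0499
gripper_force: 63.5
```

drive_tool(
  rows=[
    [[0, 0, 0], [0, -0.15, 0], 4.5],
    [[0, 0, 0], [0, 0, 0], 4.5],
  ],
)

```text
clock: 10.38
position: [0.5765, -0.1917, 0.1662]
ee_rot: [-0.0, 0.943, 0.332, -0.0]
contact_force: [0.2, -1.8, 4.5]
width: 0.0496
gripper_force: 63.4
```

drive_tool(
  rows=[
    [[0, 0, 0], [0, -0.15, 0], 4.5],
    [[0, 0, 0], [0, 0, 0], 4.5],
  ],
)

```text
clock: 10.62
position: [0.5764, -0.1931, 0.1662]
ee_rot: [-0.0, 0.943, 0.332, -0.0]
contact_force: [-0.4, -2.1, 4.4]
width: 0.0496
gripper_force: 63.4
```

drive_tool(
  rows=[
    [[0, 0, 0], [0, 0, -0.2], 4.5],
    [[0, 0, 0], [0, 0, 0], 4.5],
  ],
)

```text
clock: 10.88
position: [0.5766, -0.1932, 0.1644]
ee_rot: [0.0, 0.943, 0.332, 0.0]
contact_force: [0.4, -2.2, 5.7]
width: 0.0496
gripper_force: 63.6
```

drive_tool(
  rows=[
    [[0, 0, 0], [0, 0, 1], 4.5],
    [[0, 0, 0], [0, 0.3, 1.5], 4.5],
    [[0, 0, 0], [0.05, 0.3, 1.5], 4.5],
    [[0, 0, 0], [0, 0, 0], 4.5],
    [[0, 0, 0], [0, 0, 0], 4.5],
  ],
)

```text
clock: 11.5
position: [0.5768, -0.1869, 0.2042]
ee_rot: [-0.0, 0.943, 0.332, -0.0]
contact_force: [0.7, 0.7, -1.1]
width: 0.0494
gripper_force: 63.4
```

```bash
cat > ef.py <<'E'
from h import *
from scipy.optimize import minimize, differential_evolution
from scipy.ndimage import map_coordinates
def avg(n,k=6): return np.mean([eyes.get_image(n)[:,:,::-1] for _ in range(k)],0)
def prep(im):
    g=cv2.GaussianBlur(im.astype(np.float32),(0,0),0.9)
    return [(cv2.Sobel(g[:,:,c],cv2.CV_32F,1,0)/8,cv2.Sobel(g[:,:,c],cv2.CV_32F,0,1)/8) for c in range(3)]
def score(G,n,A,B,m=40):
    a=proj(n,A);b=proj(n,B);d=(b-a)/np.linalg.norm(b-a);N=(-d[1],d[0])
    t=np.linspace(.1,.9,m)[:,None];P=a+(b-a)*t
    s=0
    for gx,gy in G:
        v=map_coordinates(gx,[P[:,1],P[:,0]],order=1)*N[0]+map_coordinates(gy,[P[:,1],P[:,0]],order=1)*N[1]
        s+=np.abs(np.clip(v,-12,12)).mean()   # robust to highlights
    return s
def edges(sq): return [(sq[i],sq[(i+1)%4]) for i in range(4)]
def fit(views,model,p0,span):
    # views: [(G,name,edge indices)], model(p)-> list of edges
    def f(p):
        E=model(p);return -sum(score(G,n,*E[i]) for G,n,I in views for i in I)/sum(len(I) for _,_,I in views)
    r=differential_evolution(f,[(a-s,a+s) for a,s in zip(p0,span)],seed=1,tol=1e-6,maxiter=80,popsize=12)
    return r.x.round(4),round(r.fun,2)
E
cat > run.py <<'E'
from ef import *
T=prep(cv2.imread("pics/t0.png"));S=prep(cv2.imread("pics/s0.png"))
st=manip.get_state();p=st["position"];print(p,st["contact_force"],st["moment"],st["ee_rot"])
hang=avg("side");np.save("hang.npy",hang);Hg=prep(hang)
foot=lambda q:edges(box(*q[:3],.1,.012))
h0=(.577,-.187,39.5);sp=(.008,.008,8)
print("foot top",fit([(T,"top",range(4))],foot,h0,sp))
for I in([0,3],[0,1,3],[0,1,2,3]): print("foot side",I,fit([(S,"side",I)],foot,h0,sp))
rim=lambda q:edges(box(q[0],q[1],q[2],q[3],.077))
print("rim side",fit([(S,"side",range(4))],rim,h0+(.068,),sp+(.009,)))
print("rim top",fit([(T,"top",range(4))],rim,h0+(.068,),sp+(.009,)))
print("rim side hang",fit([(Hg,"side",range(4))],rim,h0+(.068,),sp+(.009,)))
def bot(z):
    def m(q):
        a=box(*q[:3],.052,z);b=box(*q[:3],.052,z+.068);return edges(a)+list(zip(a,b))
    return m
b0=(.4985,.1695,9);
print("bottle top",fit([(T,"top",[2,3,0])],bot(0.003),b0,sp))
for I in([0,1],[0,1,4,5,6],[0,3,4,5,7]): print("bottle side",I,fit([(S,"side",I)],bot(0.),b0,sp))
z=p[2]-.0935
for I in([0,3],[0,3,4,5,7],[0,3,4,5,6,7]): print("hang",I,fit([(Hg,"side",I)],bot(z),(p[0],p[1],40),sp))
E
python3 run.py
```

```text
[ 0.57678107 -0.18685109  0.20420669] [ 0.73799645  0.74687198 -1.13485703] [-0.06085866 -0.00132326  0.01141059] [-1.09172543e-04  9.43249225e-01  3.32085622e-01 -1.67155284e-04]Traceback (most recent call last):
  File "run.py", line 7, in <module>
    print("foot top",fit([(T,"top",range(4))],foot,h0,sp))
                     ~~~^^^^^^^^^^^^^^^^^^^^^^^^^^^^^^^^^
  File "ef.py", line 21, in fit
    r=differential_evolution(f,[(a-s,a+s) for a,s in zip(p0,span)],seed=1,tol=1e-6,maxiter=80,popsize=12)
    return fun(*args, **kwargs)
    ret = solver.solve()
    next(self)
    ~~~~^^^^^^
    energy = self.func(parameters)
    return self.f(x, *self.args)
           ~~~~~~^^^^^^^^^^^^^^^
  File "ef.py", line 20, in f
    E=model(p);return -sum(score(G,n,*E[i]) for G,n,I in views for i in I)/sum(len(I) for _,_,I in views)
                       ~~~^^^^^^^^^^^^^^^^^^^^^^^^^^^^^^^^^^^^^^^^^^^^^^^^
  File "ef.py", line 20, in <genexpr>
    E=model(p);return -sum(score(G,n,*E[i]) for G,n,I in views for i in I)/sum(len(I) for _,_,I in views)
                           ~~~~~^^^^^^^^^^^
  File "ef.py", line 9, in score
    a=proj(n,A);b=proj(n,B);d=(b-a)/np.linalg.norm(b-a);N=(-d[1],d[0])
                  ~~~~^^^^^
  File "h.py", line 10, in proj
    c=eyes.get_calibration(name);K=np.array(c["camera_matrix"]);V=np.array(c["view"])
ValueError: time passes only in moves, steps and waits
```

```bash
sed -i 's/^from rig.*/from rig import manip, eyes, job\nCAL={n:eyes.get_calibration(n) for n in("top","side")}/; s/eyes.get_calibration(name)/CAL[name]/' h.py
sed -i 's/^hang=.*/hang=np.load("hang.npy");Hg=prep(hang)/' run.py; time timeout 500 python3 run.py
```

```text
[ 0.57682287 -0.187083    0.20386327] [ 0.33984511  0.08889113 -1.6185194 ] [-0.06555825 -0.01150222  0.00770269] [-2.58577591e-04  9.43303195e-01  3.31932096e-01 -3.13032037e-04]
foot top (array([ 0.5778, -0.1894, 38.9633]), np.float64(-33.98))
foot side [0, 3] (array([ 0.5747, -0.179 , 38.82  ]), np.float64(-30.91))
foot side [0, 1, 3] (array([ 0.5748, -0.179 , 38.0632]), np.float64(-31.19))
foot side [0, 1, 2, 3] (array([ 0.5753, -0.179 , 37.3019]), np.float64(-25.75))
rim side (array([ 0.5809, -0.1828, 33.6834,  0.0714]), np.float64(-28.11))
rim top (array([ 0.5713, -0.195 , 38.3277,  0.0713]), np.float64(-22.69))
rim side hang (array([ 0.5783, -0.1796, 31.9026,  0.0718]), np.float64(-25.8))
bottle top (array([ 0.5019,  0.1775, 13.6479]), np.float64(-23.32))
bottle side [0, 1] (array([ 0.5025,  0.1685, 12.3796]), np.float64(-23.69))
bottle side [0, 1, 4, 5, 6] (array([ 0.501 ,  0.1686, 15.6537]), np.float64(-26.26))
bottle side [0, 3, 4, 5, 7] (array([ 0.5036,  0.1685, 17.    ]), np.float64(-17.39))
hang [0, 3] (array([ 0.577 , -0.1859, 44.7424]), np.float64(-23.2))
hang [0, 3, 4, 5, 7] (array([ 0.5748, -0.1865, 45.682 ]), np.float64(-22.1))
hang [0, 3, 4, 5, 6, 7] (array([ 0.5747, -0.1865, 45.2688]), np.float64(-18.8))
real	0m47.213s
user	0m48.559s
sys	0m0.161s
```

Edge fitting shows the fault was yaw: the bottle hangs at about 44.5° while the holder is at about 38.7°. I'm turning it by -5.7° and trying again.

drive_tool(
  rows=[
    [[0, 0, -0.05], [0, 0.05, -0.5], 4.5],
    [[0, 0, -0.05], [0, 0, -1.5], 4.5],
    [[0, 0, 0], [0, 0, -1], 4.5],
    [[0, 0, 0], [0, 0, -0.4], 4.5],
    [[0, 0, 0], [0, 0, -0.3], 4.5],
    [[0, 0, 0], [0, 0, -0.2], 4.5],
    [[0, 0, 0], [0, 0, 0], 4.5],
  ],
)

```text
clock: 12.68
position: [0.5777, -0.1871, 0.1662]
ee_rot: [0.001, 0.959, 0.284, 0.001]
contact_force: [0.4, -0.6, 2.6]
width: 0.0497
gripper_force: 63.6
```

drive_tool(
  rows=[
    [[0, 0, 0], [0, 0, -0.15], 4.5],
    [[0, 0, 0], [0, 0, -0.15], 4.5],
    [[0, 0, 0], [0, 0, 0], 4.5],
  ],
)

```text
clock: 13.05
position: [0.5775, -0.187, 0.1629]
ee_rot: [0.001, 0.959, 0.284, 0.001]
contact_force: [0.8, -1.2, 5.0]
width: 0.0498
gripper_force: 63.9
```

drive_tool(
  rows=[
    [[0, 0, 0], [0, 0.1, 0], 4.5],
    [[0, 0, 0], [0, 0.1, 0], 4.5],
    [[0, 0, 0], [0, 0, 0], 4.5],
  ],
)

```text
clock: 13.42
position: [0.5773, -0.1851, 0.1629]
ee_rot: [0.001, 0.959, 0.285, 0.0]
contact_force: [0.9, -1.8, 6.3]
width: 0.0496
gripper_force: 64.0
```

drive_tool(
  rows=[
    [[0, 0, 0], [0, -0.2, 0], 4.5],
    [[0, 0, 0], [0.1, 0, 0], 4.5],
    [[0, 0, 0], [0, 0, 0], 4.5],
  ],
)

```text
clock: 13.8
position: [0.578, -0.1868, 0.1625]
ee_rot: [0.0, 0.959, 0.284, -0.0]
contact_force: [-0.4, -2.4, 4.6]
width: 0.0496
gripper_force: 64.0
```

drive_tool(
  rows=[
    [[0, 0, 0], [0.1, 0, 0], 4.5],
    [[0, 0, 0], [0, 0, 0], 4.5],
  ],
)

```text
clock: 14.05
position: [0.5786, -0.1867, 0.1624]
ee_rot: [-0.0, 0.959, 0.284, -0.001]
contact_force: [-0.5, -2.8, 5.6]
width: 0.0494
gripper_force: 64.0
```

drive_tool(
  rows=[
    [[0, 0, 0], [-0.3, 0, 0], 4.5],
    [[0, 0, 0], [0, 0, 0], 4.5],
  ],
)

```text
clock: 14.3
position: [0.5766, -0.1866, 0.1627]
ee_rot: [0.0, 0.959, 0.284, 0.001]
contact_force: [1.7, -1.6, 5.1]
width: 0.0498
gripper_force: 64.0
```

drive_tool(
  rows=[
    [[0, 0, 0], [0.1, -0.15, 0], 4.5],
    [[0, 0, 0], [0, 0, 0], 4.5],
  ],
)

```text
clock: 14.55
position: [0.5774, -0.188, 0.1624]
ee_rot: [-0.0, 0.959, 0.284, 0.0]
contact_force: [0.9, 0.0, 4.1]
width: 0.0496
gripper_force: 64.0
```

drive_tool(
  rows=[
    [[0, 0, 0], [0.05, -0.1, 0], 4.5],
    [[0, 0, 0], [0, 0, 0], 4.5],
  ],
)

```text
clock: 14.8
position: [0.5775, -0.1887, 0.1622]
ee_rot: [-0.0, 0.959, 0.284, 0.0]
contact_force: [1.3, -0.5, 5.5]
width: 0.0495
gripper_force: 64.0
```

drive_tool(
  rows=[
    [[0, 0, 0], [0, 0, -0.2], 4.5],
    [[0, 0, 0], [0, 0, 0], 4.5],
  ],
)

```text
clock: 15.05
position: [0.5776, -0.1887, 0.1604]
ee_rot: [-0.0, 0.959, 0.284, 0.0]
contact_force: [1.3, -0.5, 6.3]
width: 0.0498
gripper_force: 64.2
```

drive_tool(
  rows=[
    [[0, 0, 0], [0.05, 0, -0.2], 4.5],
    [[0, 0, 0], [0, 0, 0], 4.5],
  ],
)

```text
clock: 15.3
position: [0.5779, -0.1889, 0.1591]
ee_rot: [-0.0, 0.959, 0.284, -0.0]
contact_force: [-0.6, -0.1, 8.5]
width: 0.0497
gripper_force: 64.4
```

```bash
cat > run2.py <<'E'
from ef import *
S=prep(cv2.imread("pics/s0.png"))
st=manip.get_state();p=st["position"];print(p,st["contact_force"],st["moment"],st["ee_rot"])
im=avg("side",4);np.save("now.npy",im);G=prep(im)
def m(q):
    a=box(*q[:3],.052,q[3]+.02);b=box(*q[:3],.052,q[3]+.069);return edges(b)+list(zip(a,b))
for I in([0,3,4,5,7],[4,5,7,6],[0,3]): print("body",fit([(G,"side",I)],m,(p[0],p[1],39,.072),(.006,.006,8,.006)))
E
python3 run2.py
```

```text
[ 0.5778525  -0.18887407  0.15907326] [-0.59505993 -0.05536751  8.50131587] [-0.07872633 -0.00698689 -0.0211162 ] [-1.29310561e-04  9.58691241e-01  2.84448731e-01 -8.20505548e-05]
body (array([ 0.5822, -0.1921, 31.    ,  0.078 ]), np.float64(-20.75))
body (array([ 0.5822, -0.1949, 31.    ,  0.078 ]), np.float64(-21.44))
body (array([ 0.5829, -0.192 , 31.    ,  0.078 ]), np.float64(-23.28))
```

drive_tool(
  rows=[
    [[0, 0, 0], [0, 0, 0.4], 4.5],
    [[0, 0, -0.03], [0, 0, 0], 4.5],
    [[0, 0, 0], [0, 0, 0], 4.5],
  ],
)

```text
clock: 15.88
position: [0.578, -0.189, 0.1627]
ee_rot: [-0.0, 0.963, 0.27, 0.0]
contact_force: [0.1, -1.2, 6.8]
width: 0.0495
gripper_force: 64.2
```

drive_tool(
  rows=[
    [[0, 0, 0], [0, 0, -0.2], 4.5],
    [[0, 0, 0], [0, 0, -0.2], 4.5],
    [[0, 0, 0], [0, 0, 0], 4.5],
  ],
)

```text
clock: 16.25
position: [0.578, -0.1889, 0.1591]
ee_rot: [-0.0, 0.963, 0.27, 0.0]
contact_force: [0.4, -0.7, 8.8]
width: 0.0494
gripper_force: 64.4
```

drive_tool(
  rows=[
    [[0, 0, 0], [0, 0, -0.2], 4.5],
    [[0, 0, 0], [0, 0, 0], 4.5],
  ],
)

```text
clock: 16.5
position: [0.5789, -0.1898, 0.1586]
ee_rot: [0.001, 0.963, 0.27, 0.001]
contact_force: [0.3, -1.2, 13.9]
width: 0.0495
gripper_force: 64.9
```

drive_tool(
  rows=[
    [[0, 0, 0], [0, 0, 0.4], 4.5],
    [[0, 0, 0.03], [0, 0, 0], 4.5],
    [[0, 0, 0.03], [0, 0, 0], 4.5],
    [[0, 0, 0], [0, 0, 0], 4.5],
  ],
)

```text
clock: 17.0
position: [0.5781, -0.189, 0.1606]
ee_rot: [-0.0, 0.954, 0.299, 0.0]
contact_force: [0.9, -1.8, 6.3]
width: 0.0495
gripper_force: 64.1
```

drive_tool(
  rows=[
    [[0, 0, 0], [0, 0, -0.2], 4.5],
    [[0, 0, 0], [0, 0, -0.2], 4.5],
    [[0, 0, 0], [0, 0, 0], 4.5],
  ],
)

```text
clock: 17.38
position: [0.5792, -0.1901, 0.1586]
ee_rot: [0.002, 0.954, 0.299, 0.001]
contact_force: [0.2, -2.0, 13.6]
width: 0.0495
gripper_force: 64.9
```

```bash
python3 - <<'E'
from ef import *
st=manip.get_state();print(st["position"],st["contact_force"],st["moment"])
im=avg("side",6);np.save("now.npy",im)
x0,y0=314,190
c=im[y0:y0+46,x0:x0+48]; c=np.clip((c/255)**.5*300,0,255).astype(np.uint8)
cv2.imwrite("pics/g5.png",cv2.resize(c,None,fx=13,fy=13,interpolation=cv2.INTER_CUBIC))
E
```

```text
[ 0.57920179 -0.19014025  0.15860273] [ 0.24863401 -2.02221949 13.57852125] [-0.25795076 -0.01950737 -0.02123035]
```

View pics/g5.png

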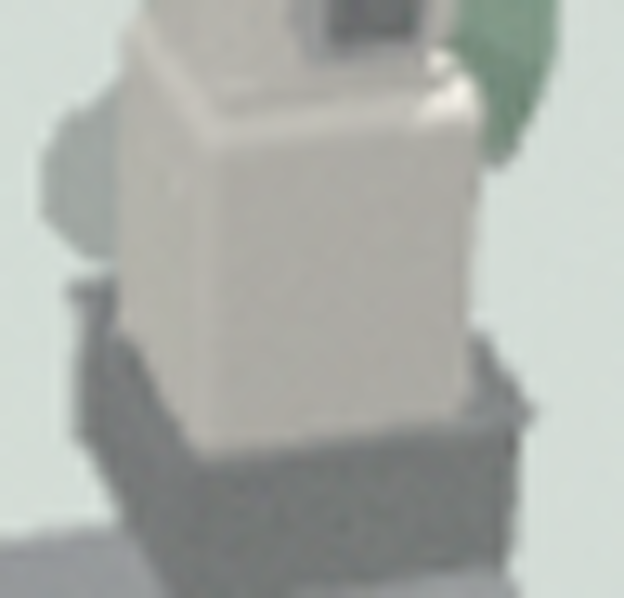

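The side view shows the bottle resting in the mouth. Its gap to the left rim is about 3 mm at (120,335), against about 9 mm on the right at (470,400). It is therefore 2–3 mm off toward +x/+y along the pocket axis, and yaw is about 1–2° over. I'm shifting it by (-1, -2) mm.

drive_tool(
  rows=[
    [[0, 0, 0], [0, 0, 0.6], 4.5],
    [[0, 0, -0.03], [-0.1, -0.2, 0], 4.5],
    [[0, 0, 0], [0, 0, 0], 4.5],
  ],
)

```text
clock: 18.05
position: [0.5774, -0.191, 0.1624]
ee_rot: [-0.0, 0.959, 0.284, 0.0]
contact_force: [2.9, -0.1, 4.8]
width: 0.049
gripper_force: 64.0
```

drive_tool(
  rows=[
    [[0, 0, 0], [0, 0, -0.2], 4.5],
    [[0, 0, 0], [0, 0, -0.2], 4.5],
    [[0, 0, 0], [0, 0, 0], 4.5],
  ],
)

```text
clock: 18.42
position: [0.578, -0.1912, 0.1588]
ee_rot: [0.0, 0.959, 0.284, 0.001]
contact_force: [2.6, 0.2, 6.4]
width: 0.0496
gripper_force: 64.3
```

drive_tool(
  rows=[
    [[0, 0, 0], [0.1, -0.05, 0], 4.5],
    [[0, 0, 0], [0, 0, -0.2], 4.5],
    [[0, 0, 0], [0, 0, 0], 4.5],
  ],
)

```text
clock: 18.8
position: [0.5799, -0.1926, 0.1582]
ee_rot: [0.002, 0.959, 0.285, 0.002]
contact_force: [2.1, -1.9, 11.9]
width: 0.0493
gripper_force: 64.7
```

drive_tool(
  rows=[
    [[0, 0, 0], [0, -0.1, 0], 4.5],
    [[0, 0, 0], [0, 0, 0], 4.5],
  ],
)

```text
clock: 19.05
position: [0.58, -0.1934, 0.1581]
ee_rot: [0.002, 0.959, 0.284, 0.002]
contact_force: [3.3, -1.6, 11.3]
width: 0.0495
gripper_force: 64.6
```

drive_tool(
  rows=[
    [[0, 0, 0], [-0.2, 0.3, 0.45], 4.5],
    [[0, 0, 0], [0, 0, 0], 4.5],
    [[0, 0, 0], [0, 0, 0], 4.5],
  ],
)

```text
clock: 19.42
position: [0.5768, -0.1895, 0.1611]
ee_rot: [0.0, 0.959, 0.285, 0.001]
contact_force: [3.0, 0.0, 6.2]
width: 0.0495
gripper_force: 64.1
```

drive_tool(
  rows=[
    [[0, 0, 0.02], [0.15, 0, 0], 4.5],
    [[0, 0, -0.02], [0, 0.15, 0], 4.5],
    [[0, 0, -0.02], [-0.15, 0, 0], 4.5],
    [[0, 0, 0.02], [-0.15, 0, 0], 4.5],
    [[0, 0, 0.02], [0, -0.15, 0], 4.5],
    [[0, 0, -0.02], [0, -0.15, 0], 4.5],
    [[0, 0, -0.02], [0.15, 0, 0], 4.5],
    [[0, 0, 0.02], [0, 0.15, 0], 4.5],
  ],
)

```text
clock: 20.42
position: [0.5768, -0.1895, 0.1609]
ee_rot: [0.0, 0.959, 0.285, 0.001]
contact_force: [2.8, -0.6, 6.3]
width: 0.0494
gripper_force: 64.1
```

drive_tool(
  rows=[
    [[0, 0, 0], [0.12, 0.05, 0.1], 4.5],
    [[0, 0, -0.05], [0, 0, 0], 4.5],
    [[0, 0, 0], [0, 0, 0], 4.5],
  ],
)

```text
clock: 20.8
position: [0.5775, -0.1893, 0.1618]
ee_rot: [0.0, 0.965, 0.26, 0.0]
contact_force: [2.0, -1.6, 5.1]
width: 0.0497
gripper_force: 64.0
```

```bash
cat > st.py <<'E'
from h import *
s=manip.get_state();print(s['position'].round(4),s['contact_force'].round(1),s['moment'].round(3),round(np.degrees(2*np.arctan2(s["ee_rot"][2],s["ee_rot"][1])),1))
E
python3 st.py
```

```text
[ 0.5775 -0.1893  0.1618] [ 2.  -1.6  5.1] [-0.194 -0.25   0.036] 30.2
```

drive_tool(
  rows=[
    [[0, 0, -0.05], [0, 0, 0], 4.5],
    [[0, 0, 0], [0, 0, 0], 4.5],
  ],
)

```text
clock: 21.05
position: [0.5776, -0.1895, 0.1618]
ee_rot: [0.001, 0.972, 0.236, 0.0]
contact_force: [1.9, -0.9, 5.0]
width: 0.0494
gripper_force: 64.0
```

```bash
python3 st.py
```

```text
[ 0.5776 -0.1895  0.1618] [ 1.9 -0.9  5. ] [-0.255 -0.279  0.051] 27.3
```

drive_tool(
  rows=[
    [[0, 0, 0.1], [0, 0, 0], 4.5],
    [[0, 0, 0.05], [0, 0, 0], 4.5],
    [[0, 0, 0], [0, 0, 0], 4.5],
  ],
)

```text
clock: 21.42
position: [0.5775, -0.1892, 0.1617]
ee_rot: [0.0, 0.951, 0.309, 0.0]
contact_force: [2.2, -1.2, 5.6]
width: 0.0498
gripper_force: 64.0
```

```bash
python3 st.py
```

```text
[ 0.5775 -0.1892  0.1617] [ 2.2 -1.2  5.6] [-0.159 -0.299 -0.003] 35.9
```

drive_tool(
  rows=[
    [[0, 0, -0.05], [0.15, -0.15, 0], 4.5],
    [[0, 0, 0], [0.1, -0.15, 0], 4.5],
    [[0, 0, 0], [0, 0, 0], 4.5],
  ],
)

```text
clock: 21.8
position: [0.5797, -0.1921, 0.1616]
ee_rot: [-0.0, 0.959, 0.285, -0.0]
contact_force: [1.9, -0.9, 4.5]
width: 0.0497
gripper_force: 64.0
```

```bash
python3 st.py
```

```text
[ 0.5797 -0.1921  0.1616] [ 1.9 -0.9  4.5] [-0.116 -0.22   0.034] 33.1
```

drive_tool(
  rows=[
    [[0, 0, 0], [0.12, -0.15, 0], 4.5],
    [[0, 0, 0], [0, 0, 0], 4.5],
  ],
)

```text
clock: 22.05
position: [0.5809, -0.1937, 0.1617]
ee_rot: [-0.0, 0.959, 0.284, -0.0]
contact_force: [0.8, -0.9, 4.3]
width: 0.0495
gripper_force: 63.9
```

```bash
python3 st.py
```

```text
[ 0.5809 -0.1937  0.1617] [ 0.8 -0.9  4.3] [-0.035 -0.238  0.05 ] 33.1
```

drive_tool(
  rows=[
    [[0, 0, 0], [0.06, -0.1, -0.1], 4.5],
    [[0, 0, 0], [0, 0, -0.1], 4.5],
    [[0, 0, 0], [0, 0, 0], 4.5],
  ],
)

```text
clock: 22.42
position: [0.5817, -0.1947, 0.16]
ee_rot: [0.0, 0.959, 0.284, 0.0]
contact_force: [1.2, -0.6, 4.8]
width: 0.0496
gripper_force: 64.1
```

```bash
python3 st.py
```

```text
[ 0.5817 -0.1947  0.16  ] [ 1.2 -0.6  4.8] [-0.073 -0.185  0.03 ] 33.0
```

drive_tool(
  rows=[
    [[0, 0, 0], [0, 0, -0.15], 4.5],
    [[0, 0, 0], [0, 0, -0.15], 4.5],
    [[0, 0, 0], [0, 0, 0], 4.5],
  ],
)

```text
clock: 22.8
position: [0.5823, -0.195, 0.1575]
ee_rot: [0.001, 0.959, 0.284, 0.001]
contact_force: [2.0, -0.2, 6.4]
width: 0.0497
gripper_force: 64.2
```

```bash
python3 st.py
```

```text
[ 0.5823 -0.195   0.1575] [ 2.  -0.2  6.4] [-0.117 -0.244 -0.033] 33.1
```

```bash
python3 - <<'E'
from ef import *
print(atz("side",337.1,217,.077),[atz("side",u,217,.077).round(4) for u in(336.6,337.6)],[atz("side",337.1,v,.077).round(4) for v in(216.5,217.5)])
S=prep(cv2.imread("pics/s0.png"));T=prep(cv2.imread("pics/t0.png"))
for w in(.060,.0625,.065,.0675,.07,.075):
    m=lambda q:edges(box(q[0],q[1],q[2],w,.077))
    print(w,fit([(S,"side",range(4))],m,(.577,-.187,38.5),(.008,.01,2)),fit([(T,"top",range(4))],m,(.577,-.187,38.5),(.008,.01,2)))
m=lambda q:edges(box(*q[:3],.1,.012))+edges(box(*q[:3],.1,.0))
print(fit([(S,"side",[0,3,4,7])],m,(.577,-.187,38.5),(.008,.01,4)),fit([(T,"top",range(4))],m,(.577,-.187,38.5),(.008,.01,4)))
m=lambda q:edges(box(*q[:3],.055,.077)) 
print("inner",fit([(T,"top",range(4))],m,(.577,-.187,38.5),(.008,.01,4)))
m=lambda q:edges(box(*q[:3],.055,.050)) 
print("floor",fit([(T,"top",range(4))],m,(.577,-.187,38.5),(.008,.01,4)))
E
```

```text
[ 0.57575747 -0.18438246  0.077     ] [array([ 0.5768, -0.1839,  0.077 ]), array([ 0.5747, -0.1848,  0.077 ])] [array([ 0.5765, -0.1865,  0.077 ]), array([ 0.575 , -0.1823,  0.077 ])]
0.06 (array([ 0.5793, -0.1883, 40.5   ]), np.float64(-21.39)) (array([ 0.5779, -0.1939, 38.7339]), np.float64(-19.38))
0.0625 (array([ 0.5802, -0.1858, 39.1447]), np.float64(-22.42)) (array([ 0.5779, -0.1927, 38.9331]), np.float64(-19.94))
0.065 (array([ 0.5803, -0.1842, 38.7713]), np.float64(-24.98)) (array([ 0.5795, -0.1921, 39.5926]), np.float64(-19.85))
0.0675 (array([ 0.581 , -0.1837, 38.6523]), np.float64(-25.82)) (array([ 0.5706, -0.197 , 38.3377]), np.float64(-22.4))
0.07 (array([ 0.5815, -0.1823, 36.5   ]), np.float64(-27.25)) (array([ 0.572, -0.197, 38.079]), np.float64(-23.3))
0.075 (array([ 0.5793, -0.182 , 36.5   ]), np.float64(-25.96)) (array([ 0.575 , -0.197 , 38.1292]), np.float64(-23.18))
(array([ 0.5756, -0.1772, 40.5205]), np.float64(-30.88)) (array([ 0.5778, -0.1894, 38.9496]), np.float64(-33.98))
inner (array([ 0.5786, -0.1967, 38.3613]), np.float64(-15.95))
floor (array([ 0.5822, -0.1812, 38.1496]), np.float64(-14.39))
```

drive_tool(
  rows=[
    [[0, 0, 0], [-0.3, 0.4, 0.5], 4.5],
    [[0, 0, 0], [-0.1, 0.2, 1.5], 4.5],
    [[0, 0, 0], [0, 0, 1.7], 4.5],
    [[0, 0, 0], [0, 0, 0.5], 4.5],
    [[0, 0, 0], [0, 0, 0], 4.5],
    [[0, 0, 0], [0, 0, 0], 4.5],
  ],
)

```text
clock: 23.55
position: [0.5768, -0.1883, 0.1978]
ee_rot: [-0.001, 0.959, 0.284, -0.001]
contact_force: [-0.0, 0.1, -1.7]
width: 0.0497
gripper_force: 63.8
```

```bash
sed -i 's/linspace(.1,.9,m)/linspace(.2,.8,m)/' ef.py; cat > run3.py <<'E'
from ef import *
import sys
exec(open("st.py").read())
p=s["position"];im=avg("side",6);np.save(sys.argv[1],im);G=prep(im)
O=prep(np.load("hang.npy"))
def bot(z):
    def m(q):
        a=box(*q[:3],.052,z+q[3]);b=box(*q[:3],.052,z+.066+q[3]);return edges(a)+list(zip(a,b))
    return m
for nm,g,z,c in(("old",O,.2041-.0935,(.5768,-.187,42)),("new",G,p[2]-.0935,(p[0],p[1],40))):
  for I in([0,3],[0,3,4,5,7],[0,3,5]): print(nm,I,fit([(g,"side",I)],bot(z),c+(0,),(.006,.006,10,.004)))
E
python3 run3.py hang2.npy
```

```text
[ 0.5768 -0.1883  0.1978] [-0.   0.1 -1.7] [ 0.078 -0.044 -0.028] 33.0
old [0, 3] (array([ 5.79100e-01, -1.91400e-01,  4.93197e+01, -4.00000e-03]), np.float64(-22.05))
old [0, 3, 4, 5, 7] (array([ 5.73100e-01, -1.81000e-01,  4.53064e+01,  3.00000e-03]), np.float64(-23.36))
old [0, 3, 5] (array([ 5.73800e-01, -1.81000e-01,  5.02558e+01,  2.70000e-03]), np.float64(-26.12))
new [0, 3] (array([ 5.81100e-01, -1.93900e-01,  3.76348e+01, -4.00000e-03]), np.float64(-24.44))
new [0, 3, 4, 5, 7] (array([ 5.82000e-01, -1.94200e-01,  3.32831e+01, -4.00000e-03]), np.float64(-21.42))
new [0, 3, 5] (array([ 5.81800e-01, -1.94200e-01,  3.32671e+01, -4.00000e-03]), np.float64(-24.15))
```

```bash
cat > slope.py <<'E'
from h import *
import sys
from scipy.optimize import least_squares
def analyse(im,p,label):
    g=cv2.GaussianBlur(im.astype(np.float32),(0,0),.6)
    x,y=proj("side",[p[0],p[1],p[2]-.0935+.03]); ref=g[int(y)-3:int(y)+4,int(x)-3:int(x)+4].mean((0,1))
    d=np.linalg.norm(g-ref,axis=2)
    pts=[]
    for u in range(int(x)-16,int(x)+18):
        col=d[:,u]; v0=int(y)-2
        if col[v0]>18: continue
        for v in range(v0,v0+30):
            if col[v+1]>=26 and col[v+2]>=26:
                pts.append((u,v+(26-col[v])/(col[v+1]-col[v])));break
    P=np.array(pts); 
    def f(q):  # two lines meeting at corner (uc,vc)
        return np.where(P[:,0]<q[0],q[1]+q[2]*(P[:,0]-q[0]),q[1]+q[3]*(P[:,0]-q[0]))-P[:,1]
    best=min((least_squares(f,[u,P[:,1].max(),1.4,-.17],loss="soft_l1",f_scale=.3) for u in range(int(x)-10,int(x)+6)),key=lambda r:r.cost)
    print(label,"corner",best.x[:2].round(2),"slopes",best.x[2:].round(3),"cost",round(best.cost,2))
    print(P[:,1].round(1).tolist(),P[0,0])
    def sl(yaw):
        q=[proj("side",c) for c in box(p[0],p[1],yaw,.052,p[2]-.0935)]
        e=lambda i:(lambda d:d[1]/d[0])(q[(i+1)%4]-q[i]); return e(3),e(0)
    Y=np.arange(20,60,.25);L=np.array([sl(k) for k in Y])
    print("yaw by left",Y[np.abs(L[:,0]-best.x[2]).argmin()],"by near",Y[np.abs(L[:,1]-best.x[3]).argmin()])
if __name__=="__main__":
    analyse(np.load("hang.npy"),(.5768,-.187,.2041),"old38.8")
    st=manip.get_state();analyse(np.load("hang2.npy"),st["position"],"new33")
E
python3 slope.py
```

```text
old38.8 corner [333.28 210.96] slopes [ 0.197 -0.212] cost 6.51
[209.8, 209.6, 209.5, 209.4, 209.6, 210.3, 210.9, 210.9, 210.8, 210.6, 210.4, 210.2, 210.1, 209.9, 209.8, 209.6, 209.4, 209.2, 209.0, 208.8, 208.8, 209.6, 211.4, 207.9, 207.6, 207.2, 204.2, 193.4] 325.0
yaw by left 59.75 by near 45.0
new33 corner [348.89 210.59] slopes [-0.048 -7.549] cost 4.01
[209.7, 209.6, 210.0, 211.4, 211.9, 212.0, 211.9, 211.8, 211.7, 211.6, 211.6, 211.4, 211.3, 211.2, 211.0, 210.8, 210.7, 210.6, 210.6, 210.6, 210.6, 210.5, 210.9, 212.5, 209.6, 207.2, 194.5] 325.0
yaw by left 59.75 by near 59.75
```

Column-wise edge tracing now gives a bottle yaw of about 36° with the gripper at 33°, against 38.9° for the holder. I'm turning it by +3° in the air and retrying at the point where the lateral forces balanced.

drive_tool(
  rows=[
    [[0, 0, 0.05], [0.1, -0.05, -0.5], 4.5],
    [[0, 0, 0], [0, 0, -1.5], 4.5],
    [[0, 0, 0], [0, 0, -0.6], 4.5],
    [[0, 0, 0], [0, 0, -0.3], 4.5],
    [[0, 0, 0], [0, 0, -0.2], 4.5],
    [[0, 0, 0], [0, 0, -0.2], 4.5],
    [[0, 0, 0], [0, 0, 0], 4.5],
  ],
)

```text
clock: 24.72
position: [0.5787, -0.1892, 0.1661]
ee_rot: [0.0, 0.951, 0.308, 0.0]
contact_force: [0.7, 0.1, -1.2]
width: 0.0497
gripper_force: 63.9
```

```bash
python3 st.py
```

```text
[ 0.5787 -0.1892  0.1661] [ 0.7  0.1 -1.2] [-0.008  0.014  0.015] 35.9
```

drive_tool(
  rows=[
    [[0, 0, 0], [0, 0, -0.2], 4.5],
    [[0, 0, 0], [0, 0, -0.2], 4.5],
    [[0, 0, 0], [0, 0, 0], 4.5],
  ],
)

```text
clock: 25.1
position: [0.5788, -0.1894, 0.1624]
ee_rot: [0.001, 0.951, 0.308, 0.0]
contact_force: [-1.3, -0.7, 4.3]
width: 0.0494
gripper_force: 64.3
```

drive_tool(
  rows=[
    [[0, 0, 0], [0, 0, -0.2], 4.5],
    [[0, 0, 0], [0, 0, -0.1], 4.5],
    [[0, 0, 0], [0, 0, 0], 4.5],
  ],
)

```text
clock: 25.48
position: [0.5788, -0.1895, 0.1598]
ee_rot: [0.001, 0.951, 0.308, 0.0]
contact_force: [-1.8, -0.8, 6.1]
width: 0.0497
gripper_force: 64.5
```

```bash
python3 st.py
```

```text
[ 0.5788 -0.1895  0.1598] [-1.8 -0.8  6.1] [-0.078  0.167  0.042] 35.9
```

drive_tool(
  rows=[
    [[0, 0, 0], [0, 0, 0.2], 4.5],
    [[0, 0, 0], [-0.08, -0.06, 0], 4.5],
    [[0, 0, 0], [0, 0, 0], 4.5],
  ],
)

```text
clock: 25.85
position: [0.578, -0.19, 0.1615]
ee_rot: [0.001, 0.951, 0.308, 0.0]
contact_force: [-0.8, -1.7, 5.0]
width: 0.0495
gripper_force: 64.5
```

```bash
python3 st.py
```

```text
[ 0.578  -0.19    0.1615] [-0.8 -1.7  5. ] [-0.079  0.132  0.008] 35.9
```

drive_tool(
  rows=[
    [[0, 0, 0], [-0.05, -0.04, 0], 4.5],
    [[0, 0, 0], [0, 0, -0.2], 4.5],
    [[0, 0, 0], [0, 0, 0], 4.5],
  ],
)

```text
clock: 26.22
position: [0.5775, -0.1905, 0.1596]
ee_rot: [0.001, 0.951, 0.308, 0.0]
contact_force: [-2.2, -1.8, 6.5]
width: 0.0497
gripper_force: 64.5
```

```bash
python3 st.py
```

```text
[ 0.5775 -0.1905  0.1596] [-2.2 -1.8  6.5] [-0.137  0.176 -0.012] 35.9
```

drive_tool(
  rows=[
    [[0, 0, 0], [-0.08, -0.06, 0.1], 4.5],
    [[0, 0, 0], [-0.08, -0.06, 0], 4.5],
    [[0, 0, 0], [0, 0, 0], 4.5],
  ],
)

```text
clock: 26.6
position: [0.5759, -0.1917, 0.1606]
ee_rot: [0.001, 0.951, 0.308, 0.0]
contact_force: [-1.5, -1.1, 5.6]
width: 0.0495
gripper_force: 64.5
```

```bash
python3 st.py
```

```text
[ 0.5759 -0.1917  0.1606] [-1.5 -1.1  5.6] [-0.05   0.146  0.021] 35.9
```

drive_tool(
  rows=[
    [[0, 0, 0], [-0.08, -0.06, 0], 4.5],
    [[0, 0, 0], [0, 0, 0], 4.5],
  ],
)

```text
clock: 26.85
position: [0.5752, -0.1922, 0.1606]
ee_rot: [0.001, 0.951, 0.308, 0.001]
contact_force: [-1.0, -1.0, 6.0]
width: 0.0497
gripper_force: 64.5
```

```bash
python3 st.py
```

```text
[ 0.5752 -0.1922  0.1606] [-1. -1.  6.] [-0.08   0.149 -0.001] 35.9
```

```bash
cat > sil.py <<'E'
from ef import *
import sys
def sil(im,rows):
    g=im.astype(np.float32).mean(2); out=[]
    for r in rows:
        l=g[r,316:372]; gr=np.diff(cv2.GaussianBlur(l[None],(0,0),.7)[0]); out.append((r,l.round().astype(int).tolist()))
    return out
A=np.load("now.npy");st=manip.get_state();print(st["position"])
B=avg("side",6);np.save("now2.npy",B)
for r in(200,208,214,218):
    print(r,"A",A[r,316:366].mean(1).round().astype(int).tolist());print(r,"B",B[r,316:366].mean(1).round().astype(int).tolist())
for c in(332,338,344):
    print("col",c,"A",A[214:236,c].mean(1).round().astype(int).tolist());print("col",c,"B",B[214:236,c].mean(1).round().astype(int).tolist())
S=cv2.imread("pics/s0.png").astype(float);print("s0 row218",S[218,316:366].mean(1).round().astype(int).tolist())
E
python3 sil.py
```

```text
[ 0.57517113 -0.19223184  0.16056198]
200 A [131, 131, 91, 77, 75, 76, 76, 86, 87, 90, 89, 89, 92, 101, 104, 101, 99, 98, 96, 96, 94, 93, 91, 89, 88, 88, 85, 84, 83, 88, 87, 85, 82, 82, 77, 55, 49, 55, 111, 130, 132, 132, 131, 131, 132, 131, 131, 132, 132, 131]
200 B [130, 130, 92, 76, 77, 76, 76, 79, 89, 92, 91, 90, 91, 91, 97, 104, 102, 99, 97, 96, 95, 96, 93, 93, 92, 91, 91, 90, 88, 87, 87, 86, 92, 92, 92, 81, 56, 56, 112, 129, 132, 132, 131, 132, 130, 131, 132, 131, 131, 131]
208 A [131, 132, 120, 86, 76, 75, 76, 86, 89, 88, 86, 87, 86, 90, 88, 82, 82, 82, 82, 82, 82, 81, 81, 81, 81, 80, 82, 82, 81, 80, 81, 82, 81, 81, 101, 127, 132, 132, 131, 131, 131, 132, 131, 131, 132, 132, 132, 131, 131, 132]
208 B [131, 130, 121, 88, 76, 77, 76, 86, 90, 92, 90, 90, 89, 88, 90, 87, 81, 82, 80, 81, 81, 80, 80, 80, 80, 80, 80, 82, 82, 81, 80, 80, 80, 80, 78, 119, 131, 132, 132, 131, 131, 132, 131, 132, 131, 132, 132, 131, 131, 131]
214 A [131, 132, 131, 111, 72, 49, 50, 87, 89, 90, 88, 87, 88, 89, 86, 82, 80, 82, 81, 80, 81, 81, 80, 81, 81, 81, 82, 80, 80, 81, 80, 81, 82, 80, 120, 131, 132, 13
[... 857 characters left out ...]
 80, 80, 80, 80, 81, 80, 80, 67, 51, 41, 40, 40, 40, 39, 40, 41, 40, 41, 39]
col 338 A [80, 81, 82, 80, 81, 80, 81, 81, 82, 69, 51, 40, 39, 42, 39, 40, 40, 40, 41, 40, 41, 50]
col 338 B [81, 81, 79, 80, 80, 80, 81, 81, 80, 68, 49, 40, 40, 39, 40, 39, 39, 41, 41, 41, 44, 48]
col 344 A [80, 81, 81, 81, 81, 81, 80, 79, 69, 52, 41, 40, 42, 43, 42, 40, 41, 42, 42, 41, 49, 63]
col 344 B [80, 80, 80, 79, 80, 80, 80, 79, 70, 53, 44, 42, 40, 41, 41, 40, 40, 38, 41, 42, 48, 62]
s0 row218 [136, 136, 137, 102, 57, 43, 55, 58, 54, 40, 44, 41, 44, 41, 45, 42, 42, 44, 40, 44, 43, 42, 45, 42, 45, 46, 41, 42, 43, 40, 43, 47, 46, 55, 50, 54, 73, 109, 130, 138, 136, 137, 139, 136, 139, 137, 138, 135, 136, 137]
```

The pixel rows show the bottle's base is already captive in the pocket mouth: it tilts rather than slides as I move. It's in the flare and jammed, so I'll free it, recentre at about (0.5775, -0.1898) and press again.

drive_tool(
  rows=[
    [[0, 0, 0], [0, 0, 0.6], 4.5],
    [[0, 0, 0], [0.23, 0.24, 0], 4.5],
    [[0, 0, 0], [0, 0, -0.2], 4.5],
    [[0, 0, 0], [0, 0, -0.1], 4.5],
    [[0, 0, 0], [0, 0, 0], 4.5],
  ],
)

```text
clock: 27.78
position: [0.5769, -0.1893, 0.1623]
ee_rot: [-0.0, 0.951, 0.308, -0.0]
contact_force: [0.6, -0.1, -2.1]
width: 0.0495
gripper_force: 63.8
```

```bash
python3 st.py
```

```text
[ 0.5769 -0.1893  0.1623] [ 0.6 -0.1 -2.1] [-0.017 -0.046  0.008] 35.9
```

No contact yet at 0.1623, lower than it has hung freely before, so I'm continuing down.

drive_tool(
  rows=[
    [[0, 0, 0], [0, 0, -0.2], 4.5],
    [[0, 0, 0], [0, 0, -0.2], 4.5],
    [[0, 0, 0], [0, 0, -0.2], 4.5],
    [[0, 0, 0], [0, 0, 0], 4.5],
  ],
)

```text
clock: 28.28
position: [0.577, -0.1895, 0.1566]
ee_rot: [-0.0, 0.951, 0.308, -0.0]
contact_force: [-0.6, 1.3, -1.1]
width: 0.0497
gripper_force: 63.9
```

```bash
python3 st.py
```

```text
[ 0.577  -0.1895  0.1566] [-0.6  1.3 -1.1] [-0.038 -0.039  0.006] 35.9
```

drive_tool(
  rows=[
    [[0, 0, 0], [0, 0, -0.3], 4.5],
    [[0, 0, 0], [0, 0, -0.3], 4.5],
    [[0, 0, 0], [0, 0, -0.3], 4.5],
    [[0, 0, 0], [0, 0, -0.2], 4.5],
    [[0, 0, 0], [0, 0, 0], 4.5],
  ],
)

```text
clock: 28.9
position: [0.577, -0.1895, 0.1456]
ee_rot: [-0.0, 0.951, 0.308, -0.0]
contact_force: [0.5, -0.2, -1.2]
width: 0.0497
gripper_force: 63.9
```

```bash
python3 st.py
```

```text
[ 0.577  -0.1895  0.1456] [ 0.5 -0.2 -1.2] [-0.055 -0.058  0.002] 35.9
```

drive_tool(
  rows=[
    [[0, 0, 0], [0, 0, -0.2], 4.5],
    [[0, 0, 0], [0, 0, -0.2], 4.5],
    [[0, 0, 0], [0, 0, -0.2], 4.5],
    [[0, 0, 0], [0, 0, 0], 4.5],
  ],
)

```text
clock: 29.4
position: [0.5773, -0.1896, 0.1404]
ee_rot: [0.0, 0.951, 0.308, 0.0]
contact_force: [-1.5, 1.4, 5.2]
width: 0.0499
gripper_force: 64.4
```

```bash
python3 st.py
```

```text
[ 0.5773 -0.1896  0.1404] [-1.5  1.4  5.2] [0.103 0.085 0.024] 35.9
```

Seated on the floor of the pocket, with contact at about 0.144. Pressing to near the bottom of the spring.

drive_tool(
  rows=[
    [[0, 0, 0], [0, 0, -0.2], 4.5],
    [[0, 0, 0], [0, 0, -0.1], 4.5],
    [[0, 0, 0], [0, 0, 0], 4.5],
  ],
)

```text
clock: 29.78
position: [0.5774, -0.1895, 0.1378]
ee_rot: [0.0, 0.951, 0.308, 0.0]
contact_force: [-0.7, 0.5, 7.2]
width: 0.0498
gripper_force: 64.6
```

```bash
python3 st.py
```

```text
[ 0.5774 -0.1895  0.1378] [-0.7  0.5  7.2] [0.07  0.227 0.049] 35.9
```

drive_tool(
  rows=[
    [[0, 0, 0.1], [0, 0, 0], 4.5],
    [[0, 0, 0.15], [0, 0, 0], 4.5],
    [[0, 0, 0.15], [0, 0, 0], 4.5],
    [[0, 0, 0.1], [0, 0, 0], 4.5],
    [[0, 0, 0], [0, 0, 0], 4.5],
  ],
)

```text
clock: 30.4
position: [0.5784, -0.1902, 0.1382]
ee_rot: [0.002, 0.845, 0.534, 0.001]
contact_force: [-0.4, -1.0, 6.8]
width: 0.0495
gripper_force: 64.7
```

```bash
python3 st.py
```

```text
[ 0.5784 -0.1902  0.1382] [-0.4 -1.   6.8] [-0.004  0.017  0.068] 64.6
```

drive_tool(
  rows=[
    [[0, 0, 0.1], [0, 0, -0.05], 4.5],
    [[0, 0, 0.15], [0, 0, 0], 4.5],
    [[0, 0, 0.15], [0, 0, 0], 4.5],
    [[0, 0, 0.12], [0, 0, 0], 4.5],
    [[0, 0, 0.03], [0, 0, 0], 4.5],
    [[0, 0, 0], [0, 0, 0], 4.5],
  ],
)

```text
clock: 31.15
position: [0.5789, -0.1903, 0.1379]
ee_rot: [0.002, 0.669, 0.744, 0.001]
contact_force: [1.5, 0.4, 6.4]
width: 0.0499
gripper_force: 64.7
```

```bash
python3 st.py
```

```text
[ 0.5789 -0.1903  0.1379] [1.5 0.4 6.4] [-0.025 -0.099  0.03 ] 96.1
```

drive_tool(
  rows=[
    [[0, 0, 0], [0, 0, 0.3], 4.5],
    [[0, 0, 0], [0, 0, 0.4], 4.5],
    [[0, 0, 0], [0, 0, 0.4], 4.5],
    [[0, 0, 0], [0, 0, 0], 4.5],
  ],
)

```text
clock: 31.65
position: [0.5769, -0.1894, 0.147]
ee_rot: [-0.0, 0.669, 0.744, -0.0]
contact_force: [0.4, -1.1, 0.1]
width: 0.0496
gripper_force: 64.0
```

```bash
python3 st.py
```

```text
[ 0.5769 -0.1894  0.147 ] [ 0.4 -1.1  0.1] [-0.009 -0.179 -0.011] 96.1
```

drive_tool(
  rows=[
    [[0, 0, 0], [0, 0, 0.4], 4.5],
    [[0, 0, 0], [0, 0, 0.6], 4.5],
    [[0, 0, 0], [0, 0, 0.8], 4.5],
    [[0, 0, 0], [0, 0, 1.0], 4.5],
    [[0, 0, 0], [0, 0, 0.8], 4.5],
    [[0, 0, 0], [0, 0, 0.4], 4.5],
    [[0, 0, 0], [0, 0, 0], 4.5],
    [[0, 0, 0], [0, 0, 0], 4.5],
  ],
)

```text
clock: 32.65
position: [0.5769, -0.1894, 0.187]
ee_rot: [-0.0, 0.669, 0.744, -0.0]
contact_force: [0.5, -0.5, -0.2]
width: 0.0499
gripper_force: 63.9
```

```bash
python3 st.py; python3 - <<'E'
from ef import *
B=avg("side",4);cv2.imwrite("pics/end.png",B)
A=np.load("now2.npy")
for c in(334,340,346):
    print("col",c,B[170:232,c].mean(1).round().astype(int).tolist())
for r in(190,195,200,205,210,215): print(r,B[r,312:366].mean(1).round().astype(int).tolist())
print(proj("side",[.577,-.1895,.12]),proj("side",[.577,-.1895,.05]),proj("side",[.577,-.1895,.168]))
E
```

```text
[ 0.5769 -0.1894  0.187 ] [ 0.5 -0.5 -0.2] [ 0.04  -0.011  0.009] 96.1
col 334 [103, 101, 94, 93, 89, 88, 90, 90, 90, 91, 91, 89, 90, 91, 91, 78, 65, 62, 60, 69, 95, 98, 92, 92, 91, 90, 92, 90, 91, 91, 91, 91, 94, 100, 104, 96, 84, 97, 100, 92, 82, 81, 80, 84, 81, 81, 82, 82, 80, 80, 80, 80, 80, 82, 66, 46, 39, 41, 40, 42, 39, 38]
col 340 [135, 103, 97, 88, 85, 83, 84, 86, 84, 84, 84, 84, 84, 82, 84, 82, 70, 62, 54, 53, 88, 93, 85, 81, 86, 95, 93, 90, 91, 90, 92, 91, 91, 98, 97, 84, 96, 102, 95, 85, 82, 82, 82, 81, 82, 81, 80, 80, 81, 82, 82, 79, 81, 66, 47, 40, 42, 40, 41, 40, 39, 41]
col 346 [102, 99, 85, 78, 79, 80, 81, 78, 80, 82, 82, 81, 82, 79, 81, 67, 56, 57, 56, 57, 56, 52, 49, 73, 76, 71, 71, 64, 68, 118, 172, 185, 186, 171, 116, 92, 127, 121, 93, 82, 82, 81, 81, 80, 81, 81, 80, 81, 81, 81, 80, 82, 70, 52, 43, 44, 41, 42, 42, 43, 43, 42]
190 [131, 131, 132, 131, 133, 132, 132, 132, 132, 132, 131, 132, 131, 81, 58, 58, 59, 59, 58, 69, 92, 98, 95, 86, 83, 74, 71, 71, 88, 96, 94, 76, 56, 56, 56, 56, 55, 56, 56, 58, 53, 56, 56, 56, 68, 122, 131, 131, 133, 131, 132, 132, 133, 132
[... 734 characters left out ...]
32, 132]
210 [131, 132, 131, 131, 133, 131, 131, 133, 122, 105, 89, 90, 90, 89, 88, 89, 89, 91, 92, 88, 84, 84, 82, 84, 83, 82, 82, 82, 82, 81, 81, 81, 80, 81, 82, 80, 82, 80, 92, 126, 132, 132, 134, 132, 133, 132, 132, 132, 132, 132, 132, 131, 131, 133]
215 [132, 132, 132, 132, 132, 133, 132, 112, 68, 48, 57, 84, 90, 89, 88, 87, 87, 90, 89, 83, 82, 82, 81, 81, 82, 81, 81, 81, 81, 81, 80, 82, 82, 82, 81, 82, 82, 80, 78, 104, 128, 131, 132, 132, 131, 132, 132, 131, 133, 132, 132, 132, 132, 132]
[338.08375378 199.61769655] [336.89044111 225.61481076] [338.95768066 180.57861544][ WARN:0@6.510] global loadsave.cpp:1063 imwrite_ Unsupported depth image for selected encoder is fallbacked to CV_8U.
```

The pixel columns show the cap separate from the bottle, with a gap above the open neck. About 45 mm of body shows above the rim, as it should when seated. The wrist force equals the cap's weight only.

```bash
python3 -c "
from rig import job
print(job.sign_off())"
```

```text
the job is handed in; nothing more can be done
None
```

The job is handed in after about 33 s: the bottle sits fully down in the holder, and its cap was pressed, twisted off anticlockwise and lifted straight up. The gripper still holds the cap about 4 cm above where it sat; the bottle jammed in the pocket mouth a few times before going in, and I didn't check the other objects again at the end.

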